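Load streaked plates upside down on the incubator tray

ROBOT

A 6-joint arm with a two-finger parallel gripper is mounted at the origin on a cart in front of the work surface, level with it; the furniture and walls round the work are solid. World frame = base frame: x ahead of the robot, y to its left, z up, the work surface at z = 0. Lengths are in m, angles in rad, forces in N, time in s.
With the tool pointing down it reaches from about 0.3 to 0.775 m from the base axis. Payload 14.6 kg.
Tool frame: the origin (TCP) lies between the finger pads; the fingertips stand 14 mm ahead of it and the grasp point (between the pads) lies 5 mm behind it; z points along the fingers, y is the line along which they close (so a half turn about z gives the same grasp; the last joint's range is limited). The gripper opens to 94 mm and grips with 3 to 60 N. Pads are 16 mm wide; open, the fingers measure 119 mm over their backs; the gripper's body (75 mm by 177 mm) begins 78 mm behind the grasp point.
Start: joints at [1.122, 0.3, 1.521, -0, 1.321, -0.067], TCP at [0.205, 0.51, 0.219] pointing down, gripper open.
Joint ranges: [-3.03, 3.03], [-0.79, 2.21], [0.23, 2.52], [-1.04, 4.18], [0, 3.07], [-2.55, 2.55]. Speed limits (rad/s): [2.22, 2.22, 2.57, 3.14, 3.14, 3.14].

INTERFACE

Orientations are given as [roll, pitch, yaw] about the fixed x, y, z axes, in that order (R = Rz(yaw) Ry(pitch) Rx(roll)).
In Python, from station import ctrl gives the robot as it stands. The module is installed in compiled form; this text tells all that it offers.
- The arm moves only by the tool move_arm, never from a script. Its argument "targets" is a list of rows, each a list of 7 numbers: the opening, from -1 (shut) to 1 (fully open), then the shift along the tool's x, y, z in units of 50 mm (1.0 is 50 mm), then the turn, a rotation vector about the tool's x, y, z in rad. A call has 1 to 12 rows; each row is the pose to reach, as a shift and turn from the pose commanded when the call began, along the tool's axes at that moment; what a row does not reach only later rows make up. A row lasts 1/10 s, in which the tool goes at most 50 mm and 8.59 degrees, less where a joint would pass 70% of its speed; a pose out of reach is approached as far as the arm can. A call with a gripper value outside its range is refused whole. The fingers move at their own pace and stop on an object; "grip_force" is the grip in N (left out, the last holds). Time passes only in rows, so rows that repeat a pose let the fingers close. It gives the time, the measured TCP pose, the force, the opening and the grip force at its end, in the units of the state.
- ctrl.get_obs(): the state, without advancing time (a new reading comes with each control period).
- ctrl.camera(name): name is "side" or "top" or "wrist"; returns (picture, depth): 384x512x3 uint8, red, green, blue; 384x512 float32, m along the optical axis (not along the pixel's ray), 0 where there is no reading.
- ctrl.camera_params(name): a dict with "intrinsics" (3x3 intrinsics, pixels), "k1" (the pictures are not rectified: a ray, as slopes to the right and down, at radius r is drawn at 1 + k1 r^2 times it, then the intrinsics apply), "rvec" (rotation vector, rad) and "tvec" (3), from world to camera coordinates, as OpenCV has them; the wrist camera has in their place "T_tool_cam" (4x4, takes a point from camera to tool coordinates, whose origin is the TCP and whose axes are the flange's). Camera axes: x right, y down, z forward; pixel columns grow to the right and rows downward; lengths in m; the calibration is good to about 2 mm. A picture is of the moment at which its call begins: read the wrist's pose just before it. camera_params takes no time and is no camera call.
- ctrl.hand_in(): hands the job in; it is judged then, once.
Trained networks look in the newest picture that a camera, given by its name, has taken for a name from the list of things; names that differ only in an ending like _2 or _b are one class to them, and where a whole thing is asked for, a point or a joint stands for the part that bears it (a point fixed in the world has none). Each returns a list of dicts, best first, with "score" (0 to 1); they miss things now and then, are a little off and sometimes report something else, mostly with a low value. They report only what shows in the picture. A call takes as long as a camera call.
- ctrl.cut_out(camera, target): "region" (384x512 bool, what is visible of it) and "point" ([column, row] in pixels, amid what is visible of it).
- ctrl.tip_of(camera, target): "point" ([column, row] in pixels: a listed point, or the origin of a listed thing).
The state is a dict: "time_s": time; "qpos": joint angles; "joint_vel": joint speeds; "tau": joint torques, N m; "ee_pos": TCP position; "eef_rot": TCP orientation; "force": force on the tool from outside, world axes, zero at the start; "moment": the same for the moment, N m; "grip_width": finger opening in m; "grip_force": force on a finger pad.
Only numpy, scipy, OpenCV 4.12 (cv2) and the standard library are available. Lean on these libraries where they do the work, as an engineer would, in place of code of your own. Each camera call takes 0.05 s, during which the arm holds its last target. There are 200 camera calls.

TASK

Put all the freshly streaked petri dishes on the incubator tray for the night: every dish upside down (lid underneath, labelled base on top), lying flat in a ring of its own, so that the far row of rings is full and any left over lie in the near row. Turn over the dishes that lie lid up - the V-shaped cradle is there for turning them - and leave the vial and the timer where they are.

Things in the scene. Friction and masses are not known exactly. Their poses are not given: they have to be found in the camera images.
- dish_1: closed, taped petri dish, 15 mm thick, one rigid piece: clear lid 60 mm across with a 10.5 mm deep skirt, base 54 mm across full of opaque cream agar, small white paper label outside on the base. Origin at its centre, mid-thickness; z axis points out of the lid (z up = lid up, z down = upside down, label on top). Starts lid up on the worktop. May be absent.
- dish_2: closed, taped petri dish, 15 mm thick, one rigid piece: clear lid 60 mm across with a 10.5 mm deep skirt, base 54 mm across full of opaque cream agar, small white paper label outside on the base. Origin at its centre, mid-thickness; z axis points out of the lid (z up = lid up, z down = upside down, label on top). Starts lid up on the worktop. May be absent.
- dish_3: closed, taped petri dish, 15 mm thick, one rigid piece: clear lid 60 mm across with a 10.5 mm deep skirt, base 54 mm across full of opaque cream agar, small white paper label outside on the base. Origin at its centre, mid-thickness; z axis points out of the lid (z up = lid up, z down = upside down, label on top). Starts lid up on the worktop. May be absent.
- dish_4: closed, taped petri dish, 15 mm thick, one rigid piece: clear lid 60 mm across with a 10.5 mm deep skirt, base 54 mm across full of opaque cream agar, small white paper label outside on the base. Origin at its centre, mid-thickness; z axis points out of the lid (z up = lid up, z down = upside down, label on top). Starts already upside down on the worktop. May be absent.
- dish_5: closed, taped petri dish, 15 mm thick, one rigid piece: clear lid 60 mm across with a 10.5 mm deep skirt, base 54 mm across full of opaque cream agar, small white paper label outside on the base. Origin at its centre, mid-thickness; z axis points out of the lid (z up = lid up, z down = upside down, label on top). Starts already upside down on the worktop. May be absent.
- tray: flat grey incubator tray, 196 (x) x 286 (y) mm, fixed; floor 6 mm above the worktop, rim 9 mm; six raised locating rings (66 mm inside, 72 mm outside, 3 mm high above the floor) in two rows of three, 90 mm apart both ways. Origin under its centre on the worktop; x axis points away from the robot: the far row is at +x
- far_left (a point): centre of the far left ring of the tray, on the tray floor (6 mm above the worktop)
- far_mid (a point): centre of the far mid ring of the tray, on the tray floor (6 mm above the worktop)
- far_right (a point): centre of the far right ring of the tray, on the tray floor (6 mm above the worktop)
- near_left (a point): centre of the near left ring of the tray, on the tray floor (6 mm above the worktop)
- near_mid (a point): centre of the near mid ring of the tray, on the tray floor (6 mm above the worktop)
- near_right (a point): centre of the near right ring of the tray, on the tray floor (6 mm above the worktop)
- cradle: steel turning cradle, fixed: an open V of two flat faces, 38 mm wide along the valley, each rising 44 mm at 40 degrees from horizontal either side of the valley, on a 70 (x) x 96 (y) mm foot plate 3 mm thick. A dish lies stably on either face, its edge in the valley, overhanging 11 mm at each side and 16 mm past the face's upper edge. Origin under its centre on the worktop; x along the valley, faces rise to +y and -y
- valley (a point): middle of the cradle's valley line, 16 mm above the worktop; the faces' upper edges are 34 mm to either side (cradle +y, -y) and 28 mm above it. If the upper edge of a dish lying on one face is lifted over along an arc past vertical, the dish falls onto the other face, other side up (a push straight sideways may jam)
- control_vial: bystander: brown glass vial, 22 mm across, 47 mm tall, loose, origin under its centre
- bench_timer: bystander: white bench timer, 66 x 66 x 19 mm, loose, lying on its back, origin under its centre
- block_heater: bystander: fixed block heater with a hinged lid, 292 (x) x 238 (y) mm, 117 mm tall, behind the dishes; origin under its centre, its front stands 144 mm nearer the robot

How it is judged:
At the end, for the whole second after the job is handed in: Every dish present lies at rest flat on the tray floor inside a ring (centre within 6 mm of the ring's centre, tilt within 0.05 rad), upside down with its lid underneath, and all three rings of the far row hold a dish ((horizontal distance between dish_1 and far_left below 0.006 m or horizontal distance between dish_1 and far_mid below 0.006 m or horizontal distance between dish_1 and far_right below 0.006 m or horizontal distance between dish_1 and near_left below 0.006 m or horizontal distance between dish_1 and near_mid below 0.006 m or horizontal distance between dish_1 and near_right below 0.006 m) and angle between each of dish_1, dish_2, dish_3, dish_4, dish_5's own z axis and vertical above 3.09 rad and z of dish_1 in the frame of far_mid between 0.0055 and 0.0092 m and linear speed of each of dish_1, dish_2, dish_3, dish_4, dish_5 below 0.02 m/s and (horizontal distance between dish_2 and far_left below 0.006 m or horizontal distance between dish_2 and far_mid below 0.006 m or horizontal distance between dish_2 and far_right below 0.006 m or horizontal distance between dish_2 and near_left below 0.006 m or horizontal distance between dish_2 and near_mid below 0.006 m or horizontal distance between dish_2 and near_right below 0.006 m) and z of dish_2 in the frame of far_mid between 0.0055 and 0.0092 m and (horizontal distance between dish_3 and far_left below 0.006 m or horizontal distance between dish_3 and far_mid below 0.006 m or horizontal distance between dish_3 and far_right below 0.006 m or horizontal distance between dish_3 and near_left below 0.006 m or horizontal distance between dish_3 and near_mid below 0.006 m or horizontal distance between dish_3 and near_right below 0.006 m) and z of dish_3 in the frame of far_mid between 0.0055 and 0.0092 m and (horizontal distance between dish_4 and far_left below 0.006 m or horizontal distance between dish_4 and far_mid below 0.006 m or horizontal distance between dish_4 and far_right below 0.006 m or horizontal distance between dish_4 and near_left below 0.006 m or horizontal distance between dish_4 and near_mid below 0.006 m or horizontal distance between dish_4 and near_right below 0.006 m) and z of dish_4 in the frame of far_mid between 0.0055 and 0.0092 m and (horizontal distance between dish_5 and far_left below 0.006 m or horizontal distance between dish_5 and far_mid below 0.006 m or horizontal distance between dish_5 and far_right below 0.006 m or horizontal distance between dish_5 and near_left below 0.006 m or horizontal distance between dish_5 and near_mid below 0.006 m or horizontal distance between dish_5 and near_right below 0.006 m) and z of dish_5 in the frame of far_mid between 0.0055 and 0.0092 m and horizontal distance between any of dish_1, dish_2, dish_3, dish_4, dish_5 and far_left below 0.006 m and horizontal distance between any of dish_1, dish_2, dish_3, dish_4, dish_5 and far_mid below 0.006 m and horizontal distance between any of dish_1, dish_2, dish_3, dish_4, dish_5 and far_right below 0.006 m); the robot touches nothing.
It fails at once if the vial is moved by more than 3 cm (distance of control_vial from where it was at the start of the episode above 0.03 m).
It fails at once if the timer is moved by more than 3 cm (distance of bench_timer from where it was at the start of the episode above 0.03 m).
Of dish_1, dish_2, dish_3, dish_4, dish_5 only 4 to 5 are there at a start; the rules pass over those that are not, and their reading is None.
At some moment in a run one of dish_1, dish_2, dish_3, dish_4, dish_5 may be knocked a few centimetres aside while the robot is not near it.
It also fails if it takes over 210 s, if anything falls off the work surface, if the arm or the gripper's body presses on something with over 40 N, if the wrist force passes 120 N, or if a joint passes its speed limit or range.

## Working session

There is one attempt and no reset: what is moved stays moved. The work goes in short steps, Python scripts to look and compute and a tool call to move; the robot and the scene stay as the last step left them, time stands still between calls to the robot, and variables do not carry over. Pictures are saved under pics/ and viewed, at most 14 in all, crops included, and the job is handed in when it is done.

Besides the shell and the picture viewer there is one more tool, called after "Request:" in YAML: its name, and indented under it one key for each argument. move_arm: Moves the arm, as the interface text tells. Its arguments: {"type":"object","properties":{"targets":{"type":"array"},"grip_force":{"type":"number"}},"required":["targets"]}

```bash
mkdir -p pics; cat > h.py <<'E'
import numpy as np, cv2
from scipy.spatial.transform import Rotation as R
from station import ctrl
def cam(name):
    p=ctrl.camera_params(name); K=np.array(p["intrinsics"])
    if name=="wrist":
        o=ctrl.get_obs(); T=np.eye(4); T[:3,:3]=R.from_euler('xyz',o["eef_rot"]).as_matrix(); T[:3,3]=o["ee_pos"]
        return K,p["k1"],T@np.array(p["T_tool_cam"])
    W=np.eye(4); W[:3,:3]=R.from_rotvec(np.ravel(p["rvec"])).as_matrix(); W[:3,3]=np.ravel(p["tvec"])
    return K,p["k1"],np.linalg.inv(W)
def ray(c,uv):
    K,k1,T=c
    d=cv2.undistortPoints(np.array([[uv]],float),K,np.array([k1,0,0,0.]))[0,0]
    return T[:3,3],T[:3,:3]@np.array([d[0],d[1],1])
def at_z(c,uv,z):
    o,d=ray(c,uv); return o+d*(z-o[2])/d[2]
def at_depth(c,uv,dep):
    o,d=ray(c,uv); return o+d*dep
def save(n,img): cv2.imwrite("pics/"+n+".png",cv2.cvtColor(img,cv2.COLOR_RGB2BGR))
E
python3 - <<'E'
from h import *
o=ctrl.get_obs(); print({k:np.round(v,3) for k,v in o.items()})
for n in ["top","side"]:
    c=cam(n); im,d=ctrl.camera(n); save(n+"0",im); print(n,np.round(c[2],3).tolist(), c[0].tolist(),c[1])
    for t in ["dish_1","tray","cradle","control_vial","bench_timer"]:
        for r in ctrl.cut_out(n,t):
            u,v=r["point"]; dd=d[int(v),int(u)]
            print(t,round(r["score"],2),np.round(r["point"]),r["region"].sum(),np.round(at_depth(c,(u,v),dd),3))
    for t in ["far_left","far_mid","far_right","near_left","near_mid","near_right","valley","cradle","tray","dish_1"]:
        for r in ctrl.tip_of(n,t):
            z={"valley":.016,"cradle":0,"tray":0,"dish_1":.0075}.get(t,.006)
            print("tip",t,round(r["score"],2),np.round(r["point"]),np.round(at_z(c,r["point"],z),3))
E
```

```text
{'time_s': np.float64(0.0), 'qpos': array([ 1.122,  0.3  ,  1.522,  0.   ,  1.321, -0.067]), 'joint_vel': array([-0.   ,  0.001,  0.   , -0.001,  0.   , -0.001]), 'tau': array([ 1.0000e-03, -5.3180e+01, -3.5274e+01,  7.1000e-02,  2.4000e-02,
       -0.0000e+00]), 'ee_pos': array([0.205, 0.51 , 0.219]), 'eef_rot': array([-3.14, -0.  ,  2.76]), 'force': array([ 0.522, -0.134,  0.614]), 'moment': array([-0.011, -0.012,  0.035]), 'grip_force': np.float64(0.0), 'grip_width': np.float64(0.094)}
top [[-0.033, -0.977, 0.212, 0.324], [-0.999, 0.032, -0.01, 0.078], [0.003, -0.213, -0.977, 1.451], [0.0, 0.0, 0.0, 1.0]] [[481.4097930815619, 0.0, 258.5987792107617], [0.0, 481.4097930815619, 186.619458723659], [0.0, 0.0, 1.0]] -0.11008449366156964
dish_1 0.89 [193. 243.] 311 [0.469 0.266 0.015]
dish_1 0.79 [210. 222.] 331 [0.534 0.215 0.009]
dish_1 0.64 [236. 246.] 317 [0.459 0.138 0.01 ]
dish_1 0.63 [170. 221.] 282 [0.539 0.334 0.016]
tray 0.64 [365. 211.] 6278 [ 0.551 -0.258  0.009]
cradle 0.89 [271. 224.] 723 [0.52  0.031 0.024]
control_vial 0.43 [282. 174.] 47 [ 0.669 -0.008  0.037]
bench_time
[... 1849 characters left out ...]
 0.006]
tip near_mid 0.72 [327. 291.] [ 0.533 -0.353  0.006]
tip near_mid 0.66 [293. 275.] [ 0.501 -0.268  0.006]
tip near_mid 0.18 [309. 270.] [ 0.543 -0.273  0.006]
tip near_right 0.68 [326. 291.] [ 0.532 -0.352  0.006]
tip valley 0.57 [239. 212.] [0.52  0.03  0.016]
tip valley 0.46 [294. 278.] [ 0.489 -0.286  0.016]
tip valley 0.35 [156. 163.] [0.423 0.489 0.016]
tip cradle 0.79 [239. 216.] [0.52  0.036 0.   ]
tip cradle 0.71 [200. 168.] [0.553 0.395 0.   ]
tip tray 0.82 [312. 267.] [ 0.559 -0.264  0.   ]
tip tray 0.74 [190. 187.] [0.469 0.279 0.   ]
tip tray 0.28 [158. 163.] [0.437 0.522 0.   ]
tip dish_1 0.6 [202. 170.] [0.547 0.357 0.007]
tip dish_1 0.52 [217. 188.] [0.535 0.21  0.007]
```

View pics/top0.png

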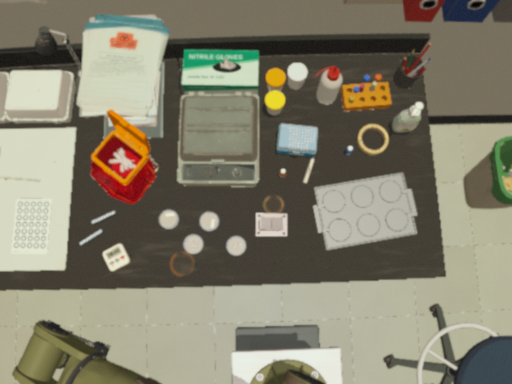

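View pics/side0.png

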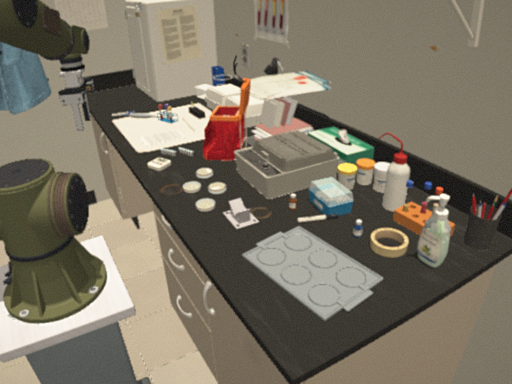

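The top view shows four dishes (pixels 170,221; 210,222; 193,243; 236,246), the cradle at 271,224, the tray at 365,211, the timer at 117,256 and the vial at 282,174. The side view agrees. Next I'll look at them from the wrist.

```bash
cat >> h.py <<'E'
def rot(yaw,tilt=0.,axis=None):
    """tool pointing down with yaw; then turned by tilt about a horizontal world axis at angle 'axis'"""
    r=R.from_euler('xyz',[np.pi,0,yaw])
    return R.from_rotvec(tilt*np.array([np.cos(axis),np.sin(axis),0]))*r if axis is not None else r
def rows(poses,start=None):
    """poses: list of (pos, Rotation): shift (50 mm units) and rotvec from start (or the present pose)"""
    if start is None:
        o=ctrl.get_obs(); start=(o["ee_pos"],R.from_euler('xyz',o["eef_rot"]))
    p0,r0=start
    for p,r in poses:
        print(np.round(np.r_[r0.inv().apply(np.array(p)-p0)/.05,(r0.inv()*r).as_rotvec()],3).tolist())
E
python3 - <<'E'
from h import *
rows([((.47,.23,.33),rot(np.pi/2))])
print(ctrl.camera_params("wrist")["T_tool_cam"])
E
```

```text
[-7.009, -3.229, -2.211, -0.0, 0.0, 1.189]
[[-6.95853520e-04 -9.59838708e-01 -2.80551548e-01  8.19967422e-02]
 [ 9.99999371e-01 -9.14544921e-04  6.48588591e-04  4.13797256e-04]
 [-8.79117428e-04 -2.80550920e-01  9.59838741e-01 -1.66223277e-01]
 [ 0.00000000e+00  0.00000000e+00  0.00000000e+00  1.00000000e+00]]
```

Request:
move_arm:
  targets:
    - [1,0,0,-2.2,0,0,0.2]
    - [1,-7,-3.2,-2.2,0,0,1.19]
    - [1,-7,-3.2,-2.2,0,0,1.19]
    - [1,-7,-3.2,-2.2,0,0,1.19]
    - [1,-7,-3.2,-2.2,0,0,1.19]
    - [1,-7,-3.2,-2.2,0,0,1.19]
    - [1,-7,-3.2,-2.2,0,0,1.19]
    - [1,-7,-3.2,-2.2,0,0,1.19]
    - [1,-7,-3.2,-2.2,0,0,1.19]
    - [1,-7,-3.2,-2.2,0,0,1.19]
    - [1,-7,-3.2,-2.2,0,0,1.19]
    - [1,-7,-3.2,-2.2,0,0,1.19]
  grip_force: 15

```text
time_s: 2.8
ee_pos: [0.4695, 0.2322, 0.3293]
eef_rot: [-3.141, -0.0, 1.571]
force: [-0.7, 0.2, -0.3]
grip_width: 0.094
grip_force: 0.0
```

```bash
cat >> h.py <<'E'
def dishes(name="wrist",z=.0135,save_as=None):
    c=cam(name); im,d=ctrl.camera(name)
    if save_as: save(save_as,im)
    out=[]
    for r in ctrl.cut_out(name,"dish_1"):
        cs,_=cv2.findContours(r["region"].astype(np.uint8),cv2.RETR_EXTERNAL,cv2.CHAIN_APPROX_NONE)
        k=max(cs,key=cv2.contourArea)
        if len(k)<8: continue
        P=np.array([at_z(c,uv,z)[:2] for uv in k[:,0].astype(float)],np.float32)
        (x,y),rad=cv2.minEnclosingCircle(P)
        u,v=r["point"]; h=at_depth(c,(u,v),d[int(v),int(u)])[2]
        out.append((x,y)); print("dish",round(r["score"],2),np.round(r["point"]),"xy",np.round([x,y],4),"r",round(rad,4),"h",round(h,4))
    return c,im,d,out
E
python3 - <<'E'
from h import *
o=ctrl.get_obs(); print(np.round(o["ee_pos"],3),np.round(o["eef_rot"],3),np.round(o["qpos"],2),o["time_s"])
c,im,d,o=dishes(save_as="w1")
E
```

```text
[0.47  0.232 0.329] [-3.141 -0.     1.571] [0.39 0.18 1.42 0.   1.55 0.39] 2.8
dish 0.9 [250. 140.] xy [0.4673 0.2656] r 0.031 h 0.0149
dish 0.87 [245. 221.] xy [0.4571 0.1385] r 0.0311 h 0.0145
dish 0.81 [295. 169.] xy [0.5353 0.2193] r 0.0302 h 0.015
dish 0.77 [304.  88.] xy [0.5443 0.3405] r 0.0309 h 0.0151
```

View pics/w1.png

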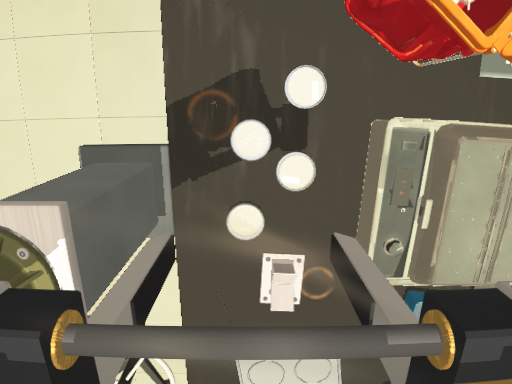

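The wrist view shows the dishes at (250,140), (245,221), (295,169) and (304,88), with the cradle at (283,282). I'll enlarge it to see which faces are up.

```bash
python3 - <<'E'
import cv2,numpy as np
im=cv2.imread("pics/w1.png")
t=[cv2.resize(im[v-24:v+24,u-24:u+24],(290,290),interpolation=cv2.INTER_CUBIC) for u,v in [(250,140),(245,221),(295,170),(305,87)]]
g=np.vstack([np.hstack(t[:2]),np.hstack(t[2:])]).astype(float)
g=np.clip((g-120)*255/135,0,255)
cv2.imwrite("pics/w1c.png",g.astype(np.uint8))
E
```

```text
(no output)
```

View pics/w1c.png

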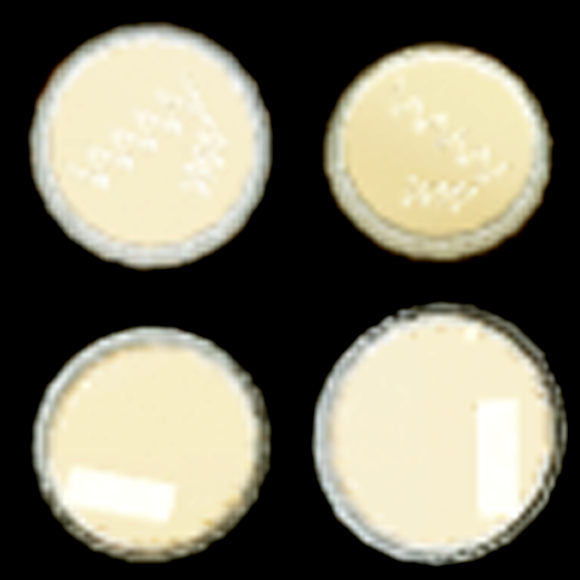

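C (0.535, 0.219) and D (0.544, 0.3405) show their labels, so they are already upside down. A (0.467, 0.2655) and B (0.457, 0.1385) lie lid up. I'll start with C.

```bash
python3 - <<'E'
from h import *
rows([((.535,.219,.16),rot(np.pi))])
E
```

```text
[-0.269, 1.312, 3.388, -0.0, -0.0, -1.57]
```

Request:
move_arm:
  targets:
    - [1,-0.27,1.31,3.4,0,0,-1.57]
    - [1,-0.27,1.31,3.4,0,0,-1.57]
    - [1,-0.27,1.31,3.4,0,0,-1.57]
    - [1,-0.27,1.31,3.4,0,0,-1.57]
    - [1,-0.27,1.31,3.4,0,0,-1.57]
    - [1,-0.27,1.31,3.4,0,0,-1.57]
    - [1,-0.27,1.31,3.4,0,0,-1.57]
    - [1,-0.27,1.31,3.4,0,0,-1.57]
    - [1,-0.27,1.31,3.4,0,0,-1.57]
    - [1,-0.27,1.31,3.4,0,0,-1.57]
    - [1,-0.27,1.31,3.4,0,0,-1.57]
    - [1,-0.27,1.31,3.4,0,0,-1.57]

```text
time_s: 4.1
ee_pos: [0.5351, 0.2188, 0.1595]
eef_rot: [3.142, -0.0, -3.141]
force: [0.5, -0.0, 0.5]
grip_width: 0.0943
grip_force: 0.0
```

```bash
python3 - <<'E'
from h import *
c,im,d,o=dishes(save_as="w2")
ctrl.tip_of
x,y=min(o,key=lambda p:np.hypot(p[0]-.535,p[1]-.219))
rows([((x,y,.0185),rot(np.pi))])
E
```

```text
dish 0.94 [301. 120.] xy [0.4667 0.2658] r 0.0301 h 0.0155
dish 0.83 [253. 189.] xy [0.5342 0.2183] r 0.0302 h 0.0155
dish 0.76 [167. 108.] xy [0.4582 0.1377] r 0.0306 h 0.0151
dish 0.6 [370. 198.] xy [0.5443 0.3381] r 0.0316 h 0.0157
[0.021, -0.005, 2.819, -0.0, -0.0, -0.003]
```

Request:
move_arm:
  targets:
    - [1,0.02,0,1,0,0,0]
    - [1,0.02,0,2,0,0,0]
    - [1,0.02,0,2.6,0,0,0]
    - [1,0.02,0,2.82,0,0,0]
    - [-1,0.02,0,2.82,0,0,0]
    - [-1,0.02,0,2.82,0,0,0]
    - [-1,0.02,0,2.82,0,0,0]
    - [-1,0.02,0,2.82,0,0,0]
    - [-1,0.02,0,2.82,0,0,0]
    - [-1,0.02,0,2.0,0,0,0]
    - [-1,0.02,0,1,0,0,0]
    - [-1,0.02,0,0,0,0,0]

```text
time_s: 5.4
ee_pos: [0.5342, 0.2178, 0.1614]
eef_rot: [-3.141, -0.0, 3.14]
force: [1.2, -0.1, -0.3]
grip_width: 0.0593
grip_force: 15.0
```

```bash
python3 - <<'E'
from h import *
o=ctrl.get_obs(); print(np.round(o["ee_pos"],4),o["grip_width"],o["time_s"])
# go to tray
rows([((.56,-.22,.2),rot(np.pi+.09))])
E
```

```text
[0.5342 0.2178 0.1614] 0.05925481355673329 5.4
[-0.532, -8.755, -0.771, -0.0, -0.0, -0.092]
```

Request:
move_arm:
  targets:
    - [-1,0,-1,-0.8,0,0,0]
    - [-1,0.68,-9.36,-1.8,0,0,-0.09]
    - [-1,0.68,-9.36,-1.8,0,0,-0.09]
    - [-1,0.68,-9.36,-1.8,0,0,-0.09]
    - [-1,0.68,-9.36,-1.8,0,0,-0.09]
    - [-1,0.68,-9.36,-1.8,0,0,-0.09]
    - [-1,0.68,-9.36,-1.8,0,0,-0.09]
    - [-1,0.68,-9.36,-1.8,0,0,-0.09]
    - [-1,0.68,-9.36,-1.8,0,0,-0.09]
    - [-1,0.68,-9.36,-1.8,0,0,-0.09]
    - [-1,0.68,-9.36,-1.8,0,0,-0.09]
    - [-1,0.68,-9.36,-1.8,0,0,-0.09]

```text
time_s: 6.6
ee_pos: [0.4995, -0.2503, 0.2495]
eef_rot: [3.141, 0.0, -3.055]
force: [-0.2, 0.6, -0.0]
grip_width: 0.0589
grip_force: 15.0
```

```bash
python3 - <<'E'
from h import *
c=cam("wrist"); im,d=ctrl.camera("wrist"); save("w3",im)
P=[];Q=[]
for t,m in dict(far_left=(45,90),far_mid=(45,0),far_right=(45,-90),near_left=(-45,90),near_mid=(-45,0),near_right=(-45,-90)).items():
    for r in ctrl.tip_of("wrist",t)[:2]:
        p=at_z(c,r["point"],.006); print(t,round(r["score"],2),np.round(r["point"]),np.round(p[:2],4))
    rr=ctrl.tip_of("wrist",t)
    if rr: P.append(at_z(c,rr[0]["point"],.006)[:2]); Q.append(np.array(m)/1000)
P=np.array(P);Q=np.array(Q)
from scipy.optimize import least_squares
f=lambda s:((Q@np.array([[np.cos(s[2]),-np.sin(s[2])],[np.sin(s[2]),np.cos(s[2])]]).T+s[:2])-P).ravel()
s=least_squares(f,[.55,-.26,.09],loss='soft_l1',f_scale=.002); print("tray",np.round(s.x,4),np.round(f(s.x)*1000,1).reshape(-1,2).tolist())
E
```

```text
far_left 0.78 [311. 239.] [ 0.5867 -0.1612]
near_left 0.66 [310. 173.] [ 0.4954 -0.1753]
near_mid 0.86 [240. 179.] [ 0.5114 -0.2648]
near_right 0.93 [170. 180.] [ 0.52   -0.3553]
tray [ 0.5536 -0.2584  0.1379] [[-0.8, -1.8], [1.3, -0.1], [-2.3, 0.2], [1.5, 1.6]]
```

View pics/w3.png

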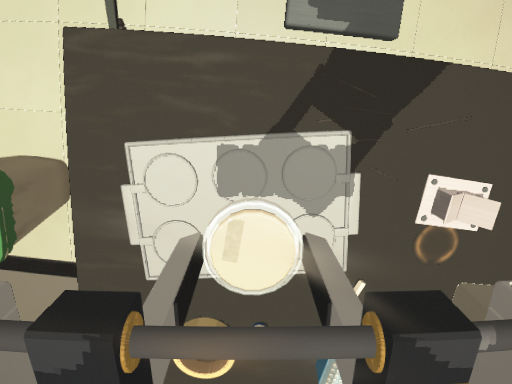

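The wrist view shows the held dish at (253,247) and the near rings at (170,180), (240,175) and (310,173). The far rings are partly hidden. I'll rectify the picture and fit the ring circles.

```bash
cat >> h.py <<'E'
def rectify(c,im,z,x0,x1,y0,y1,mm=.0005):
    """metric picture: column = (x-x0)/mm, row=(y-y0)/mm"""
    K,k1,T=c; X,Y=np.meshgrid(np.arange(x0,x1,mm),np.arange(y0,y1,mm))
    W=np.stack([X.ravel(),Y.ravel(),np.full(X.size,z)],1); Ti=np.linalg.inv(T)
    uv,_=cv2.projectPoints(W,cv2.Rodrigues(Ti[:3,:3])[0],Ti[:3,3],K,np.array([k1,0,0,0.]))
    m=uv.reshape(*X.shape,2).astype(np.float32)
    return cv2.remap(im,m[...,0],m[...,1],cv2.INTER_CUBIC)
Q6=dict(far_left=(45,90),far_mid=(45,0),far_right=(45,-90),near_left=(-45,90),near_mid=(-45,0),near_right=(-45,-90))
def ring(s,n):
    q=np.array(Q6[n])/1000; return s[:2]+R.from_euler('z',s[2]).as_matrix()[:2,:2]@q
def fit_tray(c,im,s0,z=.009):
    """match ring outlines (edges at radii 33, 36 mm) over tray pose; score = blurred edge strength on them"""
    from scipy.optimize import minimize
    x0,y0,mm=s0[0]-.16,s0[1]-.2,.0005
    g=cv2.cvtColor(rectify(c,im,z,x0,x0+.32,y0,y0+.4,mm),cv2.COLOR_RGB2GRAY)
    e=cv2.GaussianBlur((cv2.Canny(cv2.GaussianBlur(g,(0,0),1.5),15,40)>0).astype(np.float32),(0,0),3)
    a=np.linspace(0,2*np.pi,90,endpoint=False)
    def f(s):
        v=0
        for n in Q6:
            p=ring(s,n)
            for r in (.033,.036):
                X=((p[0]+r*np.cos(a)-x0)/mm).astype(np.float32)[None]; Y=((p[1]+r*np.sin(a)-y0)/mm).astype(np.float32)[None]
                v-=cv2.remap(e,X,Y,cv2.INTER_LINEAR).sum()
        return v
    best=min(((f(s),s) for dx in np.arange(-.008,.0081,.002) for dy in np.arange(-.008,.0081,.002) for dp in np.arange(-.06,.061,.015) for s in [np.array(s0)+[dx,dy,dp]]),key=lambda t:t[0])[1]
    r=minimize(f,best,method="Nelder-Mead",options=dict(initial_simplex=best+np.array([[0,0,0],[.002,0,0],[0,.002,0],[0,0,.02]]),xatol=1e-5))
    return r.x,r.fun,g,e
E
python3 - <<'E'
from h import *
for n,f in [("wrist","w3"),("top","top0"),("side","side0")]:
    im=cv2.imread(f"pics/{f}.png")[:,:,::-1].copy()
    s,v,g,e=fit_tray(cam(n),im,[.5536,-.258,.12]); print(n,np.round(s,4),v)
    if n=="wrist":
        g=cv2.cvtColor(g,cv2.COLOR_GRAY2BGR)
        for k in Q6:
            p=ring(s,k); cv2.circle(g,tuple(int(i) for i in ((p-[.5536-.16,-.258-.2])/.0005)),66,(0,0,255),1)
        cv2.imwrite("pics/fit1.png",g[::1,::1][:600 if g.shape[0]<=600 else None][:800])
        cv2.imwrite("pics/fit1.png",cv2.resize(g,None,fx=.75,fy=.75))
E
```

```text
wrist [ 0.5512 -0.2585  0.1424] -115.77149963378906
top [ 0.5527 -0.2544  0.1649] -1.8904945850372314
side [ 0.5496 -0.2644  0.1394] -40.68827819824219
```

View pics/fit1.png

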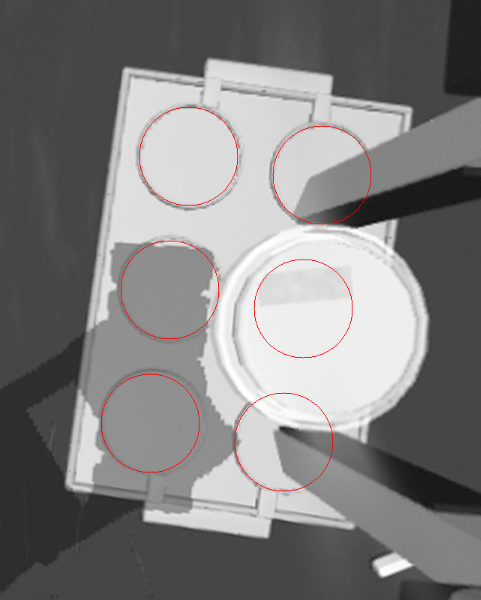

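```bash
python3 - <<'E'
from h import *
s=[.5515,-.2585,.136]; p=ring(s,"far_right"); print(p)
rows([((*p,.09),rot(np.pi+.136))])
E
```

```text
[ 0.60828678 -0.34156781]
[-2.0, -2.017, 3.189, -0.0, -0.0, -0.048]
```

Request:
move_arm:
  targets:
    - [-1,-1,-1,1,0,0,-0.05]
    - [-1,-2,-2.02,2.2,0,0,-0.05]
    - [-1,-2,-2.02,3.2,0,0,-0.05]
    - [-1,-2,-2.02,3.2,0,0,-0.05]
    - [-1,-2,-2.02,3.2,0,0,-0.05]

```text
time_s: 7.75
ee_pos: [0.6076, -0.342, 0.0834]
eef_rot: [3.137, -0.005, -3.004]
force: [-1.7, 0.8, -0.2]
grip_width: 0.0593
grip_force: 15.0
```

```bash
python3 - <<'E'
from h import *
c=cam("wrist"); im,d=ctrl.camera("wrist"); save("w4",im)
s,v,g,e=fit_tray(c,im,[.5515,-.2585,.136]); print(np.round(s,4),v)
for r in ctrl.cut_out("wrist","dish_1"):
    cs,_=cv2.findContours(r["region"].astype(np.uint8),0,1); k=max(cs,key=cv2.contourArea)
    print(r["score"],r["point"],[np.round(cv2.minEnclosingCircle(np.array([at_z(c,uv,ctrl.get_obs()["ee_pos"][2]-.008)[:2] for uv in k[:,0].astype(float)],np.float32)),4)] if 0 else "")
rows([((*ring(s,"far_right"),.0255),rot(np.pi+.136))])
rows([((*ring([.5515,-.2585,.136],"far_right"),.0255),rot(np.pi+.136))])
E
```

```text
[ 0.5523 -0.2616  0.1367] -132.1374969482422
[-0.029, -0.068, 1.202, 0.003, -0.004, 0.002]
[-0.021, -0.004, 1.202, 0.003, -0.004, 0.002]
```

View pics/w4.png

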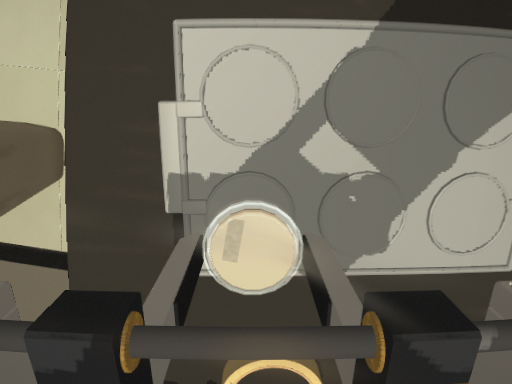

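```bash
cat >> h.py <<'E'
def held(c,im,up=True):
    """centre of dish in the hand: circle near image (253,248) of the lid rim; at height of the rim's top edge"""
    o=ctrl.get_obs(); z=o["ee_pos"][2]-.0185+.0105
    g=rectify(c,im,z,o["ee_pos"][0]-.05,o["ee_pos"][0]+.05,o["ee_pos"][1]-.05,o["ee_pos"][1]+.05,.00025)
    g=cv2.GaussianBlur(cv2.cvtColor(g,cv2.COLOR_RGB2GRAY),(0,0),2)
    h=cv2.HoughCircles(g,cv2.HOUGH_GRADIENT,1.5,400,param1=80,param2=20,minRadius=112,maxRadius=126)
    return None if h is None else (h[0,0,:2]*.00025-.05+o["ee_pos"][:2],h[0,0,2]*.00025)
E
python3 - <<'E'
from h import *
o=ctrl.get_obs(); print(o["ee_pos"],o["time_s"])
c=cam("wrist"); im=cv2.imread("pics/w4.png")[:,:,::-1].copy(); print(c[0])
print(held(c,im))
for z in (.008,.009): print(fit_tray(c,im,[.5523,-.2616,.137],z)[:2])
E
```

```text
[ 0.60749194 -0.34167618  0.08562113] 7.85
[[324.92074891   0.         252.2424165 ]
 [  0.         324.92074891 199.68310094]
 [  0.           0.           1.        ]]
(array([ 0.60792944, -0.34123868]), np.float32(0.029575001))
(array([ 0.55268012, -0.26023088,  0.13611275]), np.float64(-138.3644256591797))
(array([ 0.55252397, -0.26057174,  0.13667651]), np.float64(-136.68626403808594))
```

Request:
move_arm:
  targets:
    - [-1,-0.02,-0.04,0.6,0,0,0]
    - [-1,-0.02,-0.04,1,0,0,0]
    - [-1,-0.02,-0.04,1.2,0,0,0]
    - [-1,-0.02,-0.04,1.28,0,0,0]
    - [-1,-0.02,-0.04,1.28,0,0,0]
    - [-1,-0.02,-0.04,1.29,0,0,0]
    - [0.45,-0.02,-0.04,1.29,0,0,0]
    - [0.45,-0.02,-0.04,1.29,0,0,0]
    - [0.45,-0.02,-0.04,1.29,0,0,0]
    - [0.45,-0.02,-0.04,0.5,0,0,0]
    - [0.45,-0.02,-0.04,-1,0,0,0]
    - [0.45,-0.02,-0.04,-2,0,0,0]

```text
time_s: 9.05
ee_pos: [0.6092, -0.3434, 0.166]
eef_rot: [3.141, -0.001, -3.003]
force: [0.4, -0.3, -0.0]
grip_width: 0.0677
grip_force: 0.0
```

```bash
python3 - <<'E'
from h import *
c,im,d,o=dishes(z=.018,save_as="w5")
print(fit_tray(c,im,[.5525,-.2603,.136])[:2])
rows([((.5443,.3395,.16),rot(np.pi))])
E
```

```text
dish 0.7 [253. 187.] xy [ 0.6092 -0.343 ] r 0.0301 h 0.0215
(array([ 0.55220312, -0.26000879,  0.13636674]), np.float64(-140.10888671875))
[-0.551, 13.745, 0.159, -0.007, 0.01, 0.138]
```

View pics/w5.png

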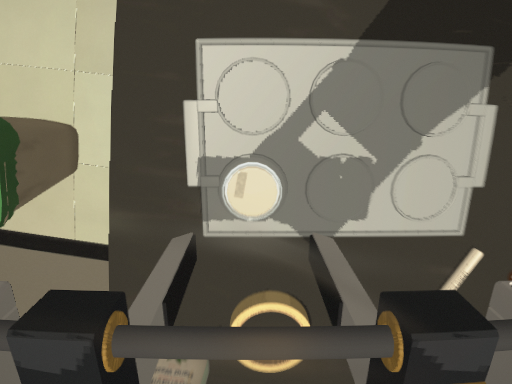

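Dish C sits in the far right ring: top at 21 mm, 0.4 mm from the ring's centre. Next is D.

Request:
move_arm:
  targets:
    - [1,1,2,0,0,0,0]
    - [1,1,4,0,0,0,0]
    - [1,0.5,6,0,0,0,0.05]
    - [1,-0.2,8,0,0,0,0.1]
    - [1,-0.5,10,0,0,0,0.14]
    - [1,-0.55,13.75,0.1,0,0,0.14]
    - [1,-0.55,13.75,0.1,0,0,0.14]
    - [1,-0.55,13.75,0.1,0,0,0.14]
    - [1,-0.55,13.75,0.1,0,0,0.14]
    - [1,-0.55,13.75,0.1,0,0,0.14]
    - [1,-0.55,13.75,0.1,0,0,0.14]
    - [1,-0.55,13.75,0.1,0,0,0.14]

```text
time_s: 10.35
ee_pos: [0.5458, 0.2465, 0.1604]
eef_rot: [3.142, 0.0, 3.14]
force: [0.7, -0.2, 0.5]
grip_width: 0.0939
grip_force: 0.0
```

Request:
move_arm:
  targets:
    - [1,0,0,0,0,0,0]
    - [1,0,0,0,0,0,0]
    - [1,0,0,0,0,0,0]

```text
time_s: 10.65
ee_pos: [0.5465, 0.2434, 0.1604]
eef_rot: [-3.141, -0.0, 3.139]
force: [-0.0, 0.4, -0.1]
grip_width: 0.0939
grip_force: 0.0
```

```bash
python3 - <<'E'
from h import *
o=ctrl.get_obs(); print(o["ee_pos"],o["eef_rot"],o["qpos"])
c,im,d,o=dishes(save_as="w6")
x,y=min(o,key=lambda p:np.hypot(p[0]-.544,p[1]-.339))
rows([((x,y,.0185),rot(np.pi))])
E
```

```text
[0.54646882 0.24344757 0.160379  ] [-3.14135703e+00 -1.53660865e-04  3.13894451e+00] [ 3.57952964e-01  4.57901555e-01  1.44529411e+00 -1.75863707e-04
  1.23862391e+00 -1.21013787e+00]
dish 0.67 [273. 109.] xy [0.4673 0.2658] r 0.0304 h 0.0157
dish 0.56 [140.  97.] xy [0.4576 0.1381] r 0.0314 h 0.0149
[1.588, 0.449, 2.842, -0.0, 0.0, -0.004]
```

Request:
move_arm:
  targets:
    - [1,0.04,1,0,0,0,0]
    - [1,0.04,1.92,0,0,0,0]
    - [1,0.04,1.92,0,0,0,0]
    - [1,0.04,1.92,0,0,0,0]
    - [1,0.04,1.92,0,0,0,0]

```text
time_s: 11.25
ee_pos: [0.5449, 0.339, 0.1606]
eef_rot: [-3.141, -0.0, 3.138]
force: [-0.0, -0.2, -0.3]
grip_width: 0.0939
grip_force: 0.0
```

```bash
python3 - <<'E'
from h import *
o=ctrl.get_obs(); print(o["ee_pos"])
c,im,d,o=dishes(save_as="w7")
x,y=min(o,key=lambda p:np.hypot(p[0]-.544,p[1]-.339))
rows([((x,y,.0185),rot(np.pi))])
E
```

```text
[0.54492769 0.33898304 0.16056058]
dish 0.9 [ 45. 102.] xy [0.4581 0.1393] r 0.0326 h 0.0159
dish 0.78 [254. 188.] xy [0.5436 0.3414] r 0.0301 h 0.0156
dish 0.63 [171. 110.] xy [0.4671 0.2655] r 0.0304 h 0.0144
[0.028, 0.048, 2.845, -0.0, 0.0, -0.004]
```

Request:
move_arm:
  targets:
    - [1,0.03,0.05,1,0,0,0]
    - [1,0.03,0.05,2,0,0,0]
    - [1,0.03,0.05,2.6,0,0,0]
    - [1,0.03,0.05,2.84,0,0,0]
    - [-1,0.03,0.05,2.84,0,0,0]
    - [-1,0.03,0.05,2.84,0,0,0]
    - [-1,0.03,0.05,2.84,0,0,0]
    - [-1,0.03,0.05,2.84,0,0,0]
    - [-1,0.03,0.05,2.84,0,0,0]
    - [-1,0.03,0.05,2.0,0,0,0]
    - [-1,0.03,0.05,1,0,0,0]
    - [-1,0.03,0.05,0,0,0,0]

```text
time_s: 12.55
ee_pos: [0.5427, 0.3428, 0.1625]
eef_rot: [-3.141, -0.0, 3.14]
force: [0.6, 0.8, -0.4]
grip_width: 0.0591
grip_force: 15.0
```

```bash
python3 - <<'E'
from h import *
s=[.5523,-.2601,.1363]; p=ring(s,"far_mid"); print(p,ring(s,"far_left"))
o=ctrl.get_obs(); print(o["ee_pos"],o["grip_width"])
rows([((*p,.12),rot(np.pi+.136))],((.5432,.3412,.1605),rot(np.pi-.003)))
E
```

```text
[ 0.59688265 -0.25398547] [ 0.5846536  -0.16482018]
[0.54265803 0.34279813 0.16245156] 0.05913517039838389
[-1.109, -11.9, 0.81, -0.0, 0.0, -0.139]
```

Request:
move_arm:
  targets:
    - [-1,0,-1,0,0,0,0]
    - [-1,0,-3,0,0,0,0]
    - [-1,0,-5,0,0,0,0]
    - [-1,0,-7,0,0,0,-0.1]
    - [-1,-0.5,-9,0,0,0,-0.14]
    - [-1,-1.11,-11.9,0.4,0,0,-0.14]
    - [-1,-1.11,-11.9,0.8,0,0,-0.14]
    - [-1,-1.11,-11.9,0.8,0,0,-0.14]
    - [-1,-1.11,-11.9,0.8,0,0,-0.14]
    - [-1,-1.11,-11.9,0.8,0,0,-0.14]
    - [-1,-1.11,-11.9,0.8,0,0,-0.14]
    - [-1,-1.11,-11.9,0.8,0,0,-0.14]

```text
time_s: 13.75
ee_pos: [0.5973, -0.2529, 0.1209]
eef_rot: [-3.141, 0.001, -3.003]
force: [1.0, 1.8, 0.4]
grip_width: 0.0591
grip_force: 15.0
```

```bash
python3 - <<'E'
from h import *
o=ctrl.get_obs(); print(o["ee_pos"],o["eef_rot"])
rows([((.5969,-.2540,.0255),rot(np.pi+.136))])
E
```

```text
[ 0.59725371 -0.25294488  0.12091842] [-3.14127786e+00  5.28622346e-04 -3.00337195e+00]
[0.011, -0.019, 1.908, -0.0, 0.001, 0.002]
```

Request:
move_arm:
  targets:
    - [-1,0,0,0.8,0,0,0]
    - [-1,0,0,0.8,0,0,0]
    - [-1,0,0,0.8,0,0,0]
    - [-1,0,0,0.8,0,0,0]

```text
time_s: 14.15
ee_pos: [0.5981, -0.2502, 0.0829]
eef_rot: [-3.14, 0.002, -3.002]
force: [0.3, 0.9, -0.6]
grip_width: 0.0592
grip_force: 15.0
```

```bash
python3 - <<'E'
from h import *
c=cam("wrist"); im,d=ctrl.camera("wrist"); print(held(c,im),fit_tray(c,im,[.5523,-.26,.136])[:2])
o=ctrl.get_obs(); print(o["ee_pos"])
rows([((.5969,-.2540,.0255),rot(np.pi+.136))])
E
```

```text
(array([ 0.59936699, -0.24941994]), np.float32(0.030025002)) (array([ 0.55222201, -0.25966051,  0.13335768]), np.float64(-139.72740173339844))
[ 0.59817948 -0.25023244  0.08299232]
[0.039, -0.069, 1.15, -0.002, 0.002, 0.003]
```

Request:
move_arm:
  targets:
    - [-1,0.05,-0.08,0.4,0,0,0]
    - [-1,0.05,-0.08,0.8,0,0,0]
    - [-1,0.05,-0.08,1.05,0,0,0]
    - [-1,0.05,-0.08,1.15,0,0,0]
    - [-1,0.05,-0.08,1.15,0,0,0]
    - [-1,0.05,-0.08,1.16,0,0,0]
    - [0.45,0.05,-0.08,1.16,0,0,0]
    - [0.45,0.05,-0.08,1.16,0,0,0]
    - [0.45,0.05,-0.08,1.16,0,0,0]
    - [0.45,0.05,-0.08,0.5,0,0,0]
    - [0.45,0.05,-0.08,-1,0,0,0]
    - [0.45,0.05,-0.08,-2,0,0,0]

```text
time_s: 15.4
ee_pos: [0.5949, -0.2549, 0.1569]
eef_rot: [3.141, -0.001, -3.003]
force: [0.7, -0.4, 0.1]
grip_width: 0.0682
grip_force: 0.0
```

```bash
python3 - <<'E'
from h import *
c,im,d,o=dishes(z=.018,save_as="w8")
print(fit_tray(c,im,[.5525,-.2603,.136])[:2])
o=ctrl.get_obs(); print(o["ee_pos"],o["time_s"])
rows([((.50,.04,.30),rot(np.pi/2))])
E
```

```text
dish 0.92 [253. 192.] xy [ 0.5959 -0.2541] r 0.031 h 0.0203
dish 0.83 [160. 193.] xy [ 0.6094 -0.343 ] r 0.0323 h 0.0199
(array([ 0.55228919, -0.25990769,  0.1355205 ]), np.float64(-135.0813751220703))
[ 0.59758326 -0.25621193  0.16350415] 15.5
[1.091, 6.119, -2.779, 0.003, 0.012, 1.709]
```

```bash
python3 - <<'E'
from h import *
rows([((.52,.03,.2),rot(np.pi/2))])
E
```

```text
[0.741, 5.879, -0.774, 0.003, 0.012, 1.709]
```

Request:
move_arm:
  targets:
    - [1,0.74,1,-0.77,0,0,0.1]
    - [1,0.74,5.88,-0.77,0,0,1.71]
    - [1,0.74,5.88,-0.77,0,0,1.71]
    - [1,0.74,5.88,-0.77,0,0,1.71]
    - [1,0.74,5.88,-0.77,0,0,1.71]
    - [1,0.74,5.88,-0.77,0,0,1.71]
    - [1,0.74,5.88,-0.77,0,0,1.71]
    - [1,0.74,5.88,-0.77,0,0,1.71]
    - [1,0.74,5.88,-0.77,0,0,1.71]
    - [1,0.74,5.88,-0.77,0,0,1.71]
    - [1,0.74,5.88,-0.77,0,0,1.71]
    - [1,0.74,5.88,-0.77,0,0,1.71]

```text
time_s: 16.7
ee_pos: [0.518, 0.031, 0.1938]
eef_rot: [-3.141, -0.0, 1.564]
force: [-0.4, -0.7, 0.5]
grip_width: 0.0938
grip_force: 0.0
```

Request:
move_arm:
  targets:
    - [1,0,0,0,0,0,0.1]
    - [1,0,0,0,0,0,0.1]
    - [1,0,0,0,0,0,0.1]

```text
time_s: 17.0
ee_pos: [0.5181, 0.031, 0.194]
eef_rot: [-3.141, 0.0, 1.473]
force: [-0.4, -0.5, 0.1]
grip_width: 0.094
grip_force: 0.0
```

```bash
python3 - <<'E'
from h import *
o=ctrl.get_obs(); print(o["ee_pos"],o["eef_rot"])
c=cam("wrist"); im,d=ctrl.camera("wrist")
for t,z in (("valley",.016),("cradle",0)):
    for r in ctrl.tip_of("wrist",t): print(t,r["score"],r["point"],at_z(c,r["point"],z))
rr=ctrl.cut_out("wrist","cradle")
if rr:
    cs,_=cv2.findContours(rr[0]["region"].astype(np.uint8),0,1); k=max(cs,key=cv2.contourArea)
    P=np.array([at_z(c,uv,.003)[:2] for uv in k[:,0].astype(float)],np.float32)*1000
    print(cv2.minAreaRect(P))
# metric crop at foot-plate height, drawn with rotated grid
x0,y0=.45,-.05
g=rectify(c,im,.003,x0,x0+.14,y0,y0+.16,.00025); save("cr",g)
save("w9",im)
E
```

```text
[0.51807944 0.03096584 0.19396379] [-3.14129265e+00  9.33761918e-06  1.47296546e+00]
valley 0.92 [252.8, 184.7] [0.51863665 0.0299658  0.016     ]
cradle 0.73 [255.7, 179.0] [0.52219941 0.03239702 0.        ]
cradle 0.72 [388.5, 202.6] [ 0.6748061  -0.01080464  0.        ]
((519.1010131835938, 28.95867347717285), (98.81846618652344, 71.67051696777344), 85.9301986694336)
```

View pics/cr.png

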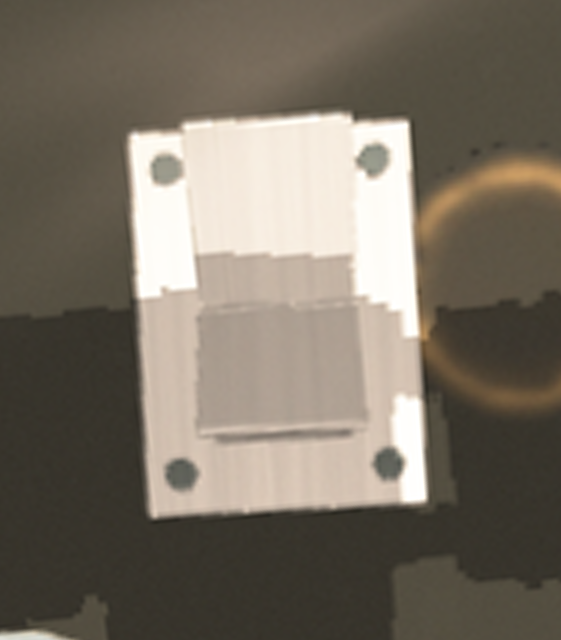

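Fitting the foot plate puts the cradle's centre at (0.5195, 0.0295), with a yaw of about -0.05. Next I'll fetch dish B, which is lid up.

```bash
cat >> h.py <<'E'
V=np.array([.5195,.0295,.016]); PSI=-.05
def cr(w,z,tau_deg):
    """tool at (w,z) mm from the valley (cradle y, up), leaning back towards +w by tau"""
    p=V+np.array([-np.sin(PSI)*w,np.cos(PSI)*w,z])/1000
    return p,rot(np.pi/2+PSI,-np.radians(tau_deg),PSI)
E
python3 - <<'E'
from h import *
rows([((.4575,.1383,.16),rot(np.pi/2+PSI)),((.4575,.1383,.0185),rot(np.pi/2+PSI))])
E
```

```text
[2.016, -1.42, 0.683, -0.0, -0.0, -0.05]
[2.016, -1.42, 3.513, -0.0, -0.0, -0.05]
```

Request:
move_arm:
  targets:
    - [1,1,-0.7,0.3,0,0,-0.05]
    - [1,2.02,-1.42,0.7,0,0,-0.05]
    - [1,2.02,-1.42,0.7,0,0,-0.05]
    - [1,2.02,-1.42,0.7,0,0,-0.05]
    - [1,2.02,-1.42,0.7,0,0,-0.05]
    - [1,2.02,-1.42,0.7,0,0,-0.05]

```text
time_s: 17.8
ee_pos: [0.4584, 0.138, 0.1596]
eef_rot: [3.141, -0.0, 1.52]
force: [0.6, 0.0, -0.2]
grip_width: 0.0939
grip_force: 0.0
```

```bash
python3 - <<'E'
from h import *
c,im,d,o=dishes(save_as="w10")
x,y=min(o,key=lambda p:np.hypot(p[0]-.4575,p[1]-.138))
rows([((x,y,.0185),rot(np.pi/2+PSI))])
h=((x,y,.16),rot(np.pi/2+PSI))
rows([cr(-11,90,40),cr(-11.0,36,40)],h)
E
```

```text
dish 0.94 [252.  57.] xy [0.4667 0.2654] r 0.0303 h 0.0146
dish 0.81 [253. 190.] xy [0.4584 0.1381] r 0.0303 h 0.0146
[0.006, 0.0, 2.819, 0.001, -0.0, -0.002]
[-2.329, 1.329, 1.08, -0.0, -0.698, 0.0]
[-2.329, 1.329, 2.16, -0.0, -0.698, 0.0]
```

Request:
move_arm:
  targets:
    - [1,0,0,1,0,0,0]
    - [1,0,0,2,0,0,0]
    - [1,0,0,2.6,0,0,0]
    - [1,0,0,2.82,0,0,0]
    - [-1,0,0,2.82,0,0,0]
    - [-1,0,0,2.82,0,0,0]
    - [-1,0,0,2.82,0,0,0]
    - [-1,0,0,2.82,0,0,0]
    - [-1,0,0,2.0,0,0,0]
    - [-1,0,0,1,0,0,0]
    - [-1,0,0,0,0,0,0]
    - [-1,0,0,0,0,0,0]

```text
time_s: 19.1
ee_pos: [0.4602, 0.1392, 0.1662]
eef_rot: [3.131, -0.003, 1.52]
force: [0.2, -0.5, -0.4]
grip_width: 0.0335
grip_force: 0.0
```

Request:
move_arm:
  targets:
    - [-1,-1,0.6,0,0,-0.1,0]
    - [-1,-2,1.33,0.5,0,-0.25,0]
    - [-1,-2.33,1.33,1.08,0,-0.7,0]
    - [-1,-2.33,1.33,1.08,0,-0.7,0]
    - [-1,-2.33,1.33,1.08,0,-0.7,0]
    - [-1,-2.33,1.33,1.08,0,-0.7,0]
    - [-1,-2.33,1.33,1.08,0,-0.7,0]
    - [-1,-2.33,1.33,1.08,0,-0.7,0]
    - [-1,-2.33,1.33,1.08,0,-0.7,0]
    - [-1,-2.33,1.33,1.08,0,-0.7,0]

```text
time_s: 20.1
ee_pos: [0.5183, 0.0184, 0.1058]
eef_rot: [3.14, 0.699, 1.518]
force: [0.4, -0.5, 0.7]
grip_width: 0.0
grip_force: 0.0
```

```bash
python3 - <<'E'
from h import *
o=ctrl.get_obs(); print(o["ee_pos"],o["qpos"],o["grip_width"],o["time_s"], "want",cr(-11,90,40)[0])
rows([cr(-12,36,40)])
im,d=ctrl.camera("wrist"); save("w11",im)
E
```

```text
[0.51833042 0.01837807 0.10583583] [ 0.26909506  0.51977243  1.65272998 -0.68607031  1.30074182  0.62489485] 3.9732016809416386e-05 20.1 want [0.51895023 0.01851375 0.106     ]
[0.68, 0.011, 0.835, -0.0, 0.0, -0.002]
```

View pics/w11.png

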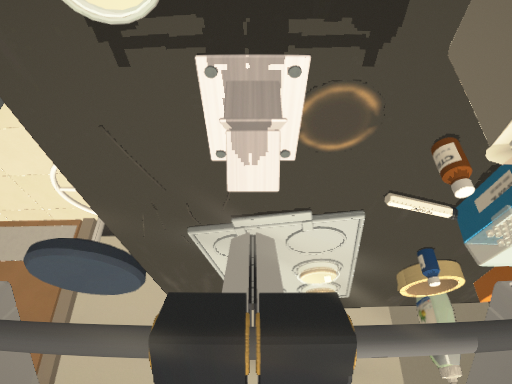

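The grip was missed because I lifted before the fingers had closed. I'll go back for B.

```bash
python3 - <<'E'
from h import *
rows([((.4584,.138,.16),rot(np.pi/2+PSI))])
E
```

```text
[1.081, -1.319, -2.328, 0.0, 0.699, -0.002]
```

Request:
move_arm:
  targets:
    - [1,0.3,-0.5,-1,0,0.2,0]
    - [1,1.08,-1.32,-2.33,0,0.7,0]
    - [1,1.08,-1.32,-2.33,0,0.7,0]
    - [1,1.08,-1.32,-2.33,0,0.7,0]
    - [1,1.08,-1.32,-2.33,0,0.7,0]
    - [1,1.08,-1.32,-2.33,0,0.7,0]
    - [1,1.08,-1.32,-2.33,0,0.7,0]
    - [1,1.08,-1.32,-2.33,0,0.7,0]
    - [1,1.08,-1.32,-2.33,0,0.7,0]

```text
time_s: 21.05
ee_pos: [0.4581, 0.1388, 0.1592]
eef_rot: [-3.141, 0.001, 1.521]
force: [0.5, -1.0, 0.1]
grip_width: 0.0693
grip_force: 0.0
```

```bash
python3 - <<'E'
from h import *
c,im,d,o=dishes(save_as="w12")
x,y=min(o,key=lambda p:np.hypot(p[0]-.4575,p[1]-.138))
rows([((x,y,.0185),rot(np.pi/2+PSI))])
h=((x,y,.16),rot(np.pi/2+PSI))
rows([cr(-12,90,40)],h); print(ctrl.get_obs()["ee_pos"])
E
```

```text
dish 0.92 [254.  54.] xy [0.4671 0.2656] r 0.0306 h 0.0153
dish 0.56 [249. 190.] xy [0.4555 0.1379] r 0.0309 h 0.0147
[-0.019, -0.049, 2.815, -0.001, 0.001, -0.0]
[-2.341, 1.386, 1.08, -0.0, -0.698, 0.0]
[0.45812787 0.13877749 0.15924168]
```

Request:
move_arm:
  targets:
    - [1,-0.02,-0.05,0.7,0,0,0]
    - [1,-0.02,-0.05,1.4,0,0,0]
    - [1,-0.02,-0.05,1.6,0,0,0]
    - [1,-0.02,-0.05,2.2,0,0,0]
    - [1,-0.02,-0.05,2.7,0,0,0]
    - [1,-0.02,-0.05,2.82,0,0,0]
    - [-1,-0.02,-0.05,2.82,0,0,0]
    - [-1,-0.02,-0.05,2.82,0,0,0]
    - [-1,-0.02,-0.05,2.82,0,0,0]
    - [-1,-0.02,-0.05,2.82,0,0,0]
    - [-1,-0.02,-0.05,2.82,0,0,0]
    - [-1,-0.02,-0.05,2.82,0,0,0]

```text
time_s: 22.35
ee_pos: [0.456, 0.1376, 0.0191]
eef_rot: [3.141, -0.0, 1.52]
force: [-1.7, -0.8, 6.5]
grip_width: 0.0595
grip_force: 15.0
```

Request:
move_arm:
  targets:
    - [-1,0,0,-1,0,0,0]
    - [-1,0,0,-2,0,0,0]
    - [-1,-1,0.6,-2.4,0,-0.1,0]
    - [-1,-2,1.38,-2.2,0,-0.25,0]
    - [-1,-2.34,1.38,-1.74,0,-0.7,0]
    - [-1,-2.34,1.38,-1.74,0,-0.7,0]
    - [-1,-2.34,1.38,-1.74,0,-0.7,0]
    - [-1,-2.34,1.38,-1.74,0,-0.7,0]
    - [-1,-2.34,1.38,-1.74,0,-0.7,0]
    - [-1,-2.34,1.38,-1.74,0,-0.7,0]
    - [-1,-2.34,1.38,-1.74,0,-0.7,0]
    - [-1,-2.34,1.38,-1.74,0,-0.7,0]

```text
time_s: 23.55
ee_pos: [0.5188, 0.0167, 0.1061]
eef_rot: [3.14, 0.699, 1.518]
force: [0.7, 0.6, 0.9]
grip_width: 0.06
grip_force: 15.0
```

```bash
python3 - <<'E'
from h import *
o=ctrl.get_obs(); print(o["ee_pos"],o["eef_rot"],o["grip_width"],"want",cr(-12,90,40)[0])
rows([cr(-12,36,40)])
print("regrip"); s=cr(-12,36,40)
rows([cr(-12,100,40),cr(-18,90,-45),cr(-18,26,-45)],s)
E
```

```text
[0.51877777 0.01673288 0.10613439] [3.14017677 0.69861697 1.51795484] 0.059964443839774006 want [0.51890025 0.017515   0.106     ]
[0.708, 0.0, 0.819, -0.0, 0.0, -0.002]
regrip
[-0.823, 0.0, -0.981, 0.0, 0.0, 0.0]
[-0.786, -0.0, -0.75, 0.0, 1.484, -0.0]
[0.037, -0.0, 0.23, 0.0, 1.484, -0.0]
```

Request:
move_arm:
  targets:
    - [-1,0.3,0,0.35,0,0,0]
    - [-1,0.55,0,0.64,0,0,0]
    - [-1,0.68,0,0.78,0,0,0]
    - [-1,0.71,0,0.82,0,0,0]
    - [-1,0.71,0,0.82,0,0,0]
    - [-1,0.71,0,0.82,0,0,0]

```text
time_s: 24.15
ee_pos: [0.519, 0.018, 0.0521]
eef_rot: [3.14, 0.7, 1.519]
force: [0.4, 0.1, 0.6]
grip_width: 0.0595
grip_force: 15.0
```

```bash
python3 - <<'E'
from h import *
o=ctrl.get_obs(); print(o["ee_pos"],"want",cr(-12,36,40)[0],o["force"])
im,d=ctrl.camera("wrist"); save("w13",im[20:260])
E
```

```text
[0.5190387  0.01796301 0.05208099] want [0.51890025 0.017515   0.052     ] [0.35535053 0.125151   0.64050968]
```

View pics/w13.png

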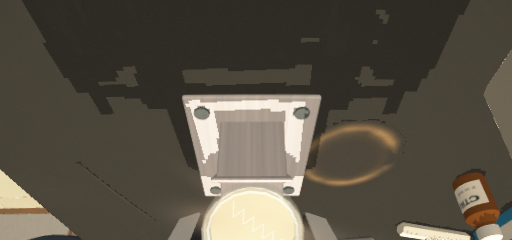

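The dish (252,235) sits just behind the upper edge of the cradle's +y face (row 180), which is where it should be. I'll release it onto the -y face.

Request:
move_arm:
  targets:
    - [-1,0.01,0,0.02,0,0,0]
    - [1,0.01,0,0.02,0,0,0]
    - [1,0.01,0,0.02,0,0,0]
    - [1,0.01,0,0.02,0,0,0]
    - [1,0.01,0,0.02,0,0,0]
    - [1,0.01,0,0.02,0,0,0]
    - [1,-0.3,0,-0.4,0,0,0]
    - [1,-0.82,0,-0.98,0,0,0]
    - [1,-0.82,0,-0.98,0,0,0]

```text
time_s: 25.1
ee_pos: [0.5204, 0.0185, 0.1193]
eef_rot: [3.133, 0.698, 1.515]
force: [-0.2, 0.7, 0.3]
grip_width: 0.0941
grip_force: 0.0
```

```bash
python3 - <<'E'
from h import *
c=cam("wrist"); im,d=ctrl.camera("wrist"); save("w14",im)
for r in ctrl.cut_out("wrist","dish_1"):
    u,v=r["point"]; ys,xs=np.nonzero(r["region"])
    P=np.array([at_depth(c,(a,b),d[b,a]) for a,b in zip(xs,ys) if d[b,a]>0]); P=P[::max(1,len(P)//800)]
    m=np.median(P,0); P=P[np.linalg.norm(P-m,axis=1)<.035]; m=P.mean(0); n=np.linalg.svd(P-m)[2][2]; n*=np.sign(n[2])
    q=m-V; print(round(r["score"],2),np.round(r["point"]),"w,z mm",np.round([(-np.sin(PSI)*q[0]+np.cos(PSI)*q[1])*1000,q[2]*1000,(np.cos(PSI)*q[0]+np.sin(PSI)*q[1])*1000],1),"n",np.round(n,2))
rows([cr(-18,95,-45)])
E
```

```text
0.92 [318. 282.] w,z mm [-353.5    1.   105.8] n [-0.03  0.18  0.98]
0.81 [248. 158.] w,z mm [-12.6  30.1   0.6] n [0.03 0.64 0.77]
0.73 [316. 264.] w,z mm [-266.1    1.8   86.8] n [-0.08  0.2   0.98]
0.33 [272. 237.] w,z mm [-204.5   -9.3   25.8] n [-0. -0.  1.]
[-0.044, 0.002, 0.155, 0.002, 1.485, -0.001]
```

The depth points show the dish lying on the -y face at 40°, as expected. I'll regrip it from the other side.

Request:
move_arm:
  targets:
    - [1,-0.04,0,0.1,0,1.48,0]
    - [1,-0.04,0,0.1,0,1.48,0]
    - [1,-0.04,0,0.1,0,1.48,0]
    - [1,-0.04,0,0.1,0,1.48,0]
    - [1,-0.04,0,0.1,0,1.48,0]
    - [1,-0.04,0,0.1,0,1.48,0]
    - [1,-0.04,0,0.1,0,1.48,0]
    - [1,-0.04,0,0.1,0,1.48,0]
    - [1,-0.04,0,0.1,0,1.48,0]
    - [1,-0.04,0,0.1,0,1.48,0]
    - [1,-0.04,0,0.1,0,1.48,0]
    - [1,-0.04,0,0.1,0,1.48,0]

```text
time_s: 26.4
ee_pos: [0.5181, 0.0132, 0.1114]
eef_rot: [-3.138, -0.777, 1.516]
force: [-0.2, 0.1, 0.6]
grip_width: 0.094
grip_force: 0.0
```

```bash
python3 - <<'E'
from h import *
o=ctrl.get_obs(); print(o["ee_pos"],o["eef_rot"],o["qpos"],"want",cr(-18,95,-45)[0])
rows([cr(-18,26,-45)])
s=cr(-18,26,-45); print("turn"); rows([cr(-18,55,-45),cr(0,75,-45),cr(0,75,45),cr(18,60,45),cr(18,28,45)],s)
E
```

```text
[0.51805792 0.01315573 0.11141643] [-3.13759503 -0.7772181   1.51595002] [-0.38456909  0.49241853  1.72014098  0.75114308  1.326569   -0.67281211] want [0.51860037 0.0115225  0.111     ]
[-0.996, 0.016, 0.967, -0.001, 0.008, -0.003]
turn
[0.41, 0.0, -0.41, 0.0, 0.0, 0.0]
[0.948, 0.0, -0.438, 0.0, 0.0, 0.0]
[0.948, 0.0, -0.438, 0.0, -1.571, -0.0]
[0.99, 0.0, 0.028, 0.0, -1.571, -0.0]
[0.537, 0.0, 0.481, 0.0, -1.571, -0.0]
```

Request:
move_arm:
  targets:
    - [1,-0.3,0.02,0.3,0,0,0]
    - [1,-0.6,0.02,0.58,0,0,0]
    - [1,-0.9,0.02,0.87,0,0,0]
    - [1,-1,0.02,0.97,0,0,0]
    - [1,-1,0.02,0.97,0,0,0]
    - [-1,-1,0.02,0.97,0,0,0]
    - [-1,-1,0.02,0.97,0,0,0]
    - [-1,-1,0.02,0.97,0,0,0]
    - [-1,-1,0.02,0.97,0,0,0]
    - [-1,-1,0.02,0.97,0,0,0]
    - [-1,-1,0.02,0.97,0,0,0]
  grip_force: 20

```text
time_s: 27.5
ee_pos: [0.5194, 0.0119, 0.0432]
eef_rot: [3.141, -0.78, 1.52]
force: [0.1, -0.1, 1.9]
grip_width: 0.0596
grip_force: 20.0
```

Request:
move_arm:
  targets:
    - [-1,0.41,0,-0.41,0,0,0]
    - [-1,0.95,0,-0.44,0,0,0]
    - [-1,0.95,0,-0.44,0,-0.14,0]
    - [-1,0.95,0,-0.44,0,-0.28,0]
    - [-1,0.95,0,-0.44,0,-0.42,0]
    - [-1,0.95,0,-0.44,0,-0.56,0]
    - [-1,0.95,0,-0.44,0,-0.7,0]
    - [-1,0.95,0,-0.44,0,-0.84,0]
    - [-1,0.95,0,-0.44,0,-0.98,0]
    - [-1,0.95,0,-0.44,0,-1.12,0]
    - [-1,0.95,0,-0.44,0,-1.26,0]
    - [-1,0.95,0,-0.44,0,-1.4,0]

```text
time_s: 28.7
ee_pos: [0.5207, 0.0305, 0.0928]
eef_rot: [3.138, 0.626, 1.518]
force: [0.1, -0.7, -0.1]
grip_width: 0.0595
grip_force: 20.0
```

```bash
python3 - <<'E'
from h import *
o=ctrl.get_obs(); print(o["ee_pos"],o["eef_rot"],"want",cr(0,75,45)[0],o["grip_width"])
rows([cr(0,75,45),cr(18,65,45),cr(18,30,45)])
E
```

```text
[0.52073757 0.03049201 0.09279281] [3.13822239 0.62554008 1.51842574] want [0.5195 0.0295 0.091 ] 0.05948372110810788
[0.004, -0.024, 0.041, 0.002, -0.16, -0.002]
[0.413, -0.025, -0.007, 0.002, -0.16, -0.002]
[0.823, -0.026, 0.56, 0.002, -0.16, -0.002]
```

```bash
python3 - <<'E'
from h import *
rows([cr(16,65,50),cr(17,29,50)])
s=cr(17,29,50); rows([cr(52,58.4,50)],s)
E
```

```text
[0.38, -0.024, 0.016, 0.002, -0.247, -0.002]
[0.818, -0.026, 0.588, 0.002, -0.247, -0.002]
[-0.0, 0.0, -0.914, 0.0, 0.0, 0.0]
```

Request:
move_arm:
  targets:
    - [-1,0.2,-0.02,0.02,0,-0.12,0]
    - [-1,0.38,-0.02,0.02,0,-0.25,0]
    - [-1,0.6,-0.02,0.3,0,-0.25,0]
    - [-1,0.78,-0.02,0.53,0,-0.25,0]
    - [-1,0.82,-0.02,0.59,0,-0.25,0]
    - [-1,0.82,-0.02,0.59,0,-0.25,0]
    - [-1,0.82,-0.02,0.59,0,-0.25,0]

```text
time_s: 29.4
ee_pos: [0.5205, 0.0461, 0.0451]
eef_rot: [3.14, 0.869, 1.518]
force: [0.1, -0.5, 0.3]
grip_width: 0.0593
grip_force: 20.0
```

Request:
move_arm:
  targets:
    - [1,0,0,0,0,0,0]
    - [1,0,0,0,0,0,0]
    - [1,0,0,0,0,0,0]
    - [1,0,0,0,0,0,0]
    - [1,0,0,0,0,0,0]
    - [1,0,0,0,0,0,0]
    - [1,0,0,-0.5,0,0,0]
    - [1,0,0,-1.2,0,0,0]
    - [1,0,0,-1.5,0,0,0]
    - [1,0,0,-1.5,0,0,0]

```text
time_s: 30.4
ee_pos: [0.5236, 0.1048, 0.0934]
eef_rot: [3.138, 0.869, 1.519]
force: [-0.1, -0.4, -0.5]
grip_width: 0.0941
grip_force: 0.0
```

```bash
cat >> h.py <<'E'
def tilted(name="wrist",sv=None):
    c=cam(name); im,d=ctrl.camera(name)
    if sv: save(sv,im)
    for r in ctrl.cut_out(name,"dish_1"):
        ys,xs=np.nonzero(r["region"])
        P=np.array([at_depth(c,(a,b),d[b,a]) for a,b in zip(xs,ys) if d[b,a]>0]); P=P[::max(1,len(P)//800)]
        m=np.median(P,0); P=P[np.linalg.norm(P-m,axis=1)<.035]; m=P.mean(0); n=np.linalg.svd(P-m)[2][2]; n*=np.sign(n[2])
        q=m-V; print(round(r["score"],2),np.round(r["point"]),"w,z,u mm",np.round([(-np.sin(PSI)*q[0]+np.cos(PSI)*q[1])*1000,q[2]*1000,(np.cos(PSI)*q[0]+np.sin(PSI)*q[1])*1000],1),"n",np.round(n,2))
E
python3 - <<'E'
from h import *
o=ctrl.get_obs(); print(o["ee_pos"],o["eef_rot"],o["force"])
tilted(sv="w15")
rows([cr(11,100,-40)])
E
```

```text
[0.52359749 0.10481664 0.09341384] [3.13807996 0.86891904 1.51882168] [-0.12954364 -0.43920048 -0.48542935]
0.91 [308. 261.] w,z,u mm [-262.2    1.    89.3] n [-0.02  0.23  0.97]
0.78 [252. 212.] w,z,u mm [36.4 37.7  0.1] n [-0.03 -0.82  0.57]
0.57 [310. 272.] w,z,u mm [-353.4    2.6  107.1] n [0.   0.12 0.99]
0.49 [251. 172.] w,z,u mm [32.5 -3.7 -0.4] n [0.03 0.95 0.3 ]
[-1.178, 0.01, 0.645, -0.001, 1.569, -0.001]
```

View pics/w15.png

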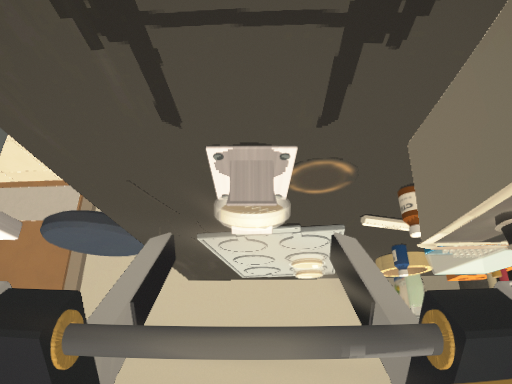

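The dish now lies on the +y face, its rim seen at (252,212). I'll swing to the opposite tilt and pick it up square to that face.

Request:
move_arm:
  targets:
    - [1,-0.8,0,-0.3,0,0.14,0]
    - [1,-1.18,0,0.3,0,0.28,0]
    - [1,-1.18,0,0.65,0,1.57,0]
    - [1,-1.18,0,0.65,0,1.57,0]
    - [1,-1.18,0,0.65,0,1.57,0]
    - [1,-1.18,0,0.65,0,1.57,0]
    - [1,-1.18,0,0.65,0,1.57,0]
    - [1,-1.18,0,0.65,0,1.57,0]
    - [1,-1.18,0,0.65,0,1.57,0]
    - [1,-1.18,0,0.65,0,1.57,0]
    - [1,-1.18,0,0.65,0,1.57,0]
    - [1,-1.18,0,0.65,0,1.57,0]

```text
time_s: 31.7
ee_pos: [0.5187, 0.0389, 0.1144]
eef_rot: [-3.135, -0.702, 1.511]
force: [-0.4, 0.4, 0.1]
grip_width: 0.0937
grip_force: 0.0
```

```bash
python3 - <<'E'
from h import *
o=ctrl.get_obs(); print(o["ee_pos"],o["eef_rot"],"want",cr(11,100,-40)[0])
tilted(sv="w16")
rows([cr(11.1,33.7,-40)]); s=cr(11.1,33.7,-40); rows([cr(11,100,-40),cr(11,110,0)],s)
E
```

```text
[0.51871834 0.03892146 0.11441155] [-3.13532912 -0.70169334  1.51115412] want [0.52004977 0.04048625 0.116     ]
0.85 [256. 268.] w,z,u mm [17.6 33.1  0.9] n [-0.03 -0.58  0.82]
0.65 [193.  91.] w,z,u mm [228.6  -0.9 -63.1] n [ 0.01 -0.06  1.  ]
0.19 [252. 313.] w,z,u mm [-11.3   0.7  -2.8] n [0.06 0.94 0.33]
[-0.841, 0.015, 1.019, 0.0, 0.001, -0.003]
[0.851, 0.0, -1.017, 0.0, 0.0, 0.0]
[0.979, 0.0, -1.17, -0.0, -0.698, -0.0]
```

Request:
move_arm:
  targets:
    - [1,-0.3,0.02,0.4,0,0,0]
    - [1,-0.6,0.02,0.75,0,0,0]
    - [1,-0.78,0.02,0.95,0,0,0]
    - [1,-0.81,0.02,1.01,0,0,0]
    - [1,-0.81,0.02,1.01,0,0,0]
    - [-1,-0.81,0.02,1.01,0,0,0]
    - [-1,-0.81,0.02,1.01,0,0,0]
    - [-1,-0.81,0.02,1.01,0,0,0]
    - [-1,-0.81,0.02,1.01,0,0,0]
    - [-1,-0.81,0.02,1.01,0,0,0]
    - [-1,-0.81,0.02,1.01,0,0,0]

```text
time_s: 32.9
ee_pos: [0.521, 0.0423, 0.0522]
eef_rot: [3.141, -0.7, 1.52]
force: [-0.7, -1.0, 1.6]
grip_width: 0.0592
grip_force: 20.0
```

Request:
move_arm:
  targets:
    - [-1,0.4,0,-0.48,0,0,0]
    - [-1,0.85,0,-1.02,0,0,0]
    - [-1,0.98,0,-1.17,0,-0.7,0]
    - [-1,0.98,0,-1.17,0,-0.7,0]
    - [-1,0.98,0,-1.17,0,-0.7,0]
    - [-1,0.98,0,-1.17,0,-0.7,0]
    - [-1,0.98,0,-1.17,0,-0.7,0]
    - [-1,0.98,0,-1.17,0,-0.7,0]
    - [-1,0.98,0,-1.17,0,-0.7,0]

```text
time_s: 33.8
ee_pos: [0.5207, 0.0426, 0.1281]
eef_rot: [-3.141, -0.003, 1.521]
force: [0.1, -0.7, -0.7]
grip_width: 0.0594
grip_force: 20.0
```

```bash
python3 - <<'E'
from h import *
o=ctrl.get_obs(); print(o["ee_pos"],o["eef_rot"],o["grip_width"],o["time_s"])
tilted(sv="w17"); im=cv2.imread("pics/w17.png")[:,:,::-1].copy(); print(held(cam("wrist"),im))
p=ring([.5523,-.26,.1357],"far_left"); print(p)
rows([((*p,.12),rot(np.pi/2+.136)),((*p,.12),rot(np.pi+.136))])
E
```

```text
[0.5206893  0.04258624 0.12805721] [-3.14084597e+00 -2.63247749e-03  1.52074629e+00] 0.059431546490862505 33.8
(array([0.52080804, 0.03830401]), np.float32(0.030025002))
[ 0.58471076 -0.16473961]
[-4.055, 1.492, 0.151, -0.001, -0.002, -0.188]
[-4.055, 1.492, 0.151, 0.001, -0.002, -1.759]
```

View pics/w17.png

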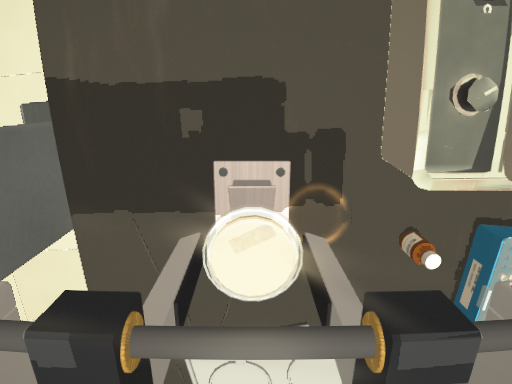

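Dish B is held with its label up, about 4 mm off-centre along tool x. I'll correct for that when placing it in far_left.

```bash
python3 - <<'E'
from h import *
rows([((.5841,-.1604,.085),rot(np.pi/2+.136))])
E
```

```text
[-3.971, 1.476, 0.851, -0.001, -0.002, -0.188]
```

Request:
move_arm:
  targets:
    - [-1,-1,0.4,-0.2,0,0,-0.1]
    - [-1,-2,0.9,-0.2,0,0,-0.19]
    - [-1,-3,1.3,0,0,0,-0.19]
    - [-1,-3.97,1.48,0.5,0,0,-0.19]
    - [-1,-3.97,1.48,0.85,0,0,-0.19]
    - [-1,-3.97,1.48,0.85,0,0,-0.19]
    - [-1,-3.97,1.48,0.85,0,0,-0.19]
    - [-1,-3.97,1.48,0.85,0,0,-0.19]
    - [-1,-3.97,1.48,0.85,0,0,-0.19]

```text
time_s: 34.8
ee_pos: [0.5851, -0.1591, 0.0872]
eef_rot: [3.14, 0.001, 1.711]
force: [-0.7, -0.6, -0.1]
grip_width: 0.0593
grip_force: 20.0
```

```bash
python3 - <<'E'
from h import *
c=cam("wrist"); im,d=ctrl.camera("wrist"); save("w18",im); print(held(c,im),fit_tray(c,im,[.5523,-.26,.136])[:2])
h=held(c,im)[0]; o=ctrl.get_obs(); print(o["ee_pos"],o["eef_rot"])
t=o["ee_pos"][:2]+np.array([.5847,-.1647])-h; rows([((*t,.026),rot(np.pi/2+.136))])
E
```

```text
(array([ 0.58779159, -0.16241645]), np.float32(0.031262502)) (array([ 0.55271397, -0.25782257,  0.13499041]), np.float64(-105.71620178222656))
[ 0.58510409 -0.15910395  0.08698588] [3.13996198e+00 5.17056327e-04 1.71091508e+00]
[-0.036, -0.07, 1.22, 0.002, 0.001, 0.004]
```

Request:
move_arm:
  targets:
    - [-1,-0.015,-0.015,0.5,0,0,0]
    - [-1,-0.015,-0.015,0.9,0,0,0]
    - [-1,-0.015,-0.015,1.15,0,0,0]
    - [-1,-0.015,-0.015,1.22,0,0,0]
    - [-1,-0.015,-0.015,1.22,0,0,0]
    - [-1,-0.015,-0.015,1.23,0,0,0]
    - [0.45,-0.015,-0.015,1.23,0,0,0]
    - [0.45,-0.015,-0.015,1.23,0,0,0]
    - [0.45,-0.015,-0.015,1.23,0,0,0]
    - [0.45,-0.015,-0.015,0.5,0,0,0]
    - [0.45,-0.015,-0.015,-1,0,0,0]
    - [0.45,-0.015,-0.015,-2,0,0,0]

```text
time_s: 36.05
ee_pos: [0.5836, -0.1606, 0.1623]
eef_rot: [-3.141, -0.0, 1.71]
force: [0.2, -0.4, 0.4]
grip_width: 0.0683
grip_force: 0.0
```

```bash
python3 - <<'E'
from h import *
c,im,d,o=dishes(z=.018,save_as="w19")
print(fit_tray(c,im,[.5525,-.2603,.136])[:2]); tilted()
o=ctrl.get_obs(); print(o["ee_pos"],o["time_s"])
rows([((.467,.2656,.16),rot(np.pi/2+PSI))])
E
```

```text
dish 0.79 [255. 324.] xy [ 0.6051 -0.3157] r 0.0194 h 0.0175
dish 0.73 [255. 276.] xy [ 0.5967 -0.2513] r 0.0324 h 0.0214
dish 0.61 [254. 192.] xy [ 0.5851 -0.1629] r 0.0306 h 0.0207
(array([ 0.55232757, -0.25923934,  0.13327638]), np.float64(-130.35340881347656))
0.81 [251. 320.] w,z,u mm [-343.4   -0.9  105.3] n [-0.12  0.97  0.2 ]
0.62 [248. 188.] w,z,u mm [-187.4    4.    74.8] n [-0.    0.05  1.  ]
0.58 [248. 268.] w,z,u mm [-275.6    3.6   90.7] n [-0.04  0.09  1.  ]
[ 0.58427553 -0.16081222  0.16171895] 36.25
[8.771, -1.142, 0.024, 0.002, 0.001, 0.189]
```

B is down in far_left. Last is dish A.

Request:
move_arm:
  targets:
    - [1,1,-0.1,0,0,0,0.05]
    - [1,3,-0.4,0,0,0,0.1]
    - [1,5,-0.7,0,0,0,0.19]
    - [1,7,-1,0,0,0,0.19]
    - [1,8.77,-1.14,0,0,0,0.19]
    - [1,8.77,-1.14,0,0,0,0.19]
    - [1,8.77,-1.14,0,0,0,0.19]
    - [1,8.77,-1.14,0,0,0,0.19]
    - [1,8.77,-1.14,0,0,0,0.19]
    - [1,8.77,-1.14,0,0,0,0.19]
    - [1,8.77,-1.14,0,0,0,0.19]
    - [1,8.77,-1.14,0,0,0,0.19]

```text
time_s: 37.45
ee_pos: [0.4668, 0.2646, 0.1599]
eef_rot: [-3.14, 0.001, 1.519]
force: [0.3, 0.2, 0.3]
grip_width: 0.0942
grip_force: 0.0
```

```bash
python3 - <<'E'
from h import *
o=ctrl.get_obs(); print(o["ee_pos"],o["eef_rot"])
c,im,d,o=dishes(save_as="w20")
x,y=min(o,key=lambda p:np.hypot(p[0]-.467,p[1]-.2656))
rows([((x,y,.0185),rot(np.pi/2+PSI))])
h=((x,y,.0185),rot(np.pi/2+PSI))
rows([cr(-12,90,40)],h)
E
```

```text
[0.46684687 0.26462774 0.15988759] [-3.14020829e+00  8.97142390e-04  1.51889087e+00]
dish 0.74 [253. 189.] xy [0.4679 0.2662] r 0.031 h 0.0164
[0.036, 0.014, 2.838, -0.001, 0.0, -0.003]
[-4.917, 1.268, -1.75, -0.0, -0.698, 0.0]
```

Request:
move_arm:
  targets:
    - [1,0.03,0.01,1,0,0,0]
    - [1,0.03,0.01,2,0,0,0]
    - [1,0.03,0.01,2.6,0,0,0]
    - [1,0.03,0.01,2.83,0,0,0]
    - [1,0.03,0.01,2.83,0,0,0]
    - [-1,0.03,0.01,2.83,0,0,0]
    - [-1,0.03,0.01,2.83,0,0,0]
    - [-1,0.03,0.01,2.83,0,0,0]
    - [-1,0.03,0.01,2.83,0,0,0]
    - [-1,0.03,0.01,2.83,0,0,0]
    - [-1,0.03,0.01,2.83,0,0,0]
  grip_force: 15

```text
time_s: 38.65
ee_pos: [0.4676, 0.2673, 0.0198]
eef_rot: [3.141, -0.0, 1.52]
force: [-1.3, -0.1, 5.8]
grip_width: 0.0596
grip_force: 15.0
```

Request:
move_arm:
  targets:
    - [-1,0,0,-1,0,0,0]
    - [-1,0,0,-2,0,0,0]
    - [-1,-1,0.3,-2.4,0,-0.1,0]
    - [-1,-2,0.6,-2.4,0,-0.2,0]
    - [-1,-3,0.9,-2.2,0,-0.35,0]
    - [-1,-4,1.2,-2,0,-0.5,0]
    - [-1,-4.92,1.27,-1.75,0,-0.7,0]
    - [-1,-4.92,1.27,-1.75,0,-0.7,0]
    - [-1,-4.92,1.27,-1.75,0,-0.7,0]
    - [-1,-4.92,1.27,-1.75,0,-0.7,0]
    - [-1,-4.92,1.27,-1.75,0,-0.7,0]
    - [-1,-4.92,1.27,-1.75,0,-0.7,0]

```text
time_s: 39.85
ee_pos: [0.5185, 0.0188, 0.1075]
eef_rot: [3.14, 0.699, 1.519]
force: [0.4, 1.1, -0.2]
grip_width: 0.0593
grip_force: 15.0
```

```bash
python3 - <<'E'
from h import *
o=ctrl.get_obs(); print(o["ee_pos"],o["eef_rot"],o["grip_width"],"want",cr(-12,90,40)[0])
rows([cr(-12,36,40)])
E
```

```text
[0.51854269 0.01881284 0.10748615] [3.13977513 0.69864889 1.5191039 ] 0.059294773713340604 want [0.51890025 0.017515   0.106     ]
[0.694, 0.007, 0.866, 0.001, 0.001, -0.001]
```

Request:
move_arm:
  targets:
    - [-1,0.3,0,0.38,0,0,0]
    - [-1,0.55,0,0.68,0,0,0]
    - [-1,0.68,0,0.83,0,0,0]
    - [-1,0.7,0,0.87,0,0,0]
    - [-1,0.7,0,0.87,0,0,0]
    - [1,0.7,0,0.87,0,0,0]
    - [1,0.7,0,0.87,0,0,0]
    - [1,0.7,0,0.87,0,0,0]
    - [1,0.7,0,0.87,0,0,0]
    - [1,0.7,0,0.87,0,0,0]
    - [1,0.3,0,0.4,0,0,0]
    - [1,-0.12,0,-0.11,0,0,0]

```text
time_s: 41.05
ee_pos: [0.5177, 0.017, 0.115]
eef_rot: [-3.139, 0.701, 1.522]
force: [0.6, 0.9, 0.3]
grip_width: 0.0939
grip_force: 0.0
```

```bash
python3 - <<'E'
from h import *
o=ctrl.get_obs(); print(o["ee_pos"],o["eef_rot"],o["grip_width"])
tilted()
rows([cr(-18,95,-45)])
E
```

```text
[0.51769528 0.0170243  0.11499082] [-3.13863022  0.70058928  1.52166309] 0.0939099134372932
0.9 [314. 234.] w,z,u mm [-176.7    1.6   69.6] n [-0.04  0.18  0.98]
0.78 [315. 268.] w,z,u mm [-266.5    2.1   85.4] n [-0.08  0.19  0.98]
0.64 [253. 164.] w,z,u mm [-12.4  29.8   0.2] n [0.03 0.65 0.76]
0.56 [268. 238.] w,z,u mm [-205.6   -9.3   14.1] n [-0.01 -0.    1.  ]
0.55 [321. 286.] w,z,u mm [-353.     1.1  106. ] n [-0.03  0.18  0.98]
[0.004, -0.018, 0.194, 0.006, 1.484, -0.001]
```

Dish A lies on the -y face just as B did, so I'll repeat the turn.

Request:
move_arm:
  targets:
    - [1,0,-0.02,0.15,0,1.48,0]
    - [1,0,-0.02,0.15,0,1.48,0]
    - [1,0,-0.02,0.15,0,1.48,0]
    - [1,0,-0.02,0.15,0,1.48,0]
    - [1,0,-0.02,0.15,0,1.48,0]
    - [1,0,-0.02,0.15,0,1.48,0]
    - [1,0,-0.02,0.15,0,1.48,0]
    - [1,0,-0.02,0.15,0,1.48,0]
    - [1,0,-0.02,0.15,0,1.48,0]
    - [1,0,-0.02,0.15,0,1.48,0]
    - [1,0,-0.02,0.15,0,1.48,0]
    - [1,0,-0.02,0.15,0,1.48,0]

```text
time_s: 42.35
ee_pos: [0.5168, 0.0121, 0.1083]
eef_rot: [-3.139, -0.777, 1.517]
force: [0.0, 0.1, 0.2]
grip_width: 0.094
grip_force: 0.0
```

```bash
python3 - <<'E'
from h import *
o=ctrl.get_obs(); print(o["ee_pos"],o["eef_rot"],"want",cr(-18,95,-45)[0])
rows([cr(-18,26,-45)])
E
```

```text
[0.51680377 0.01209587 0.10833292] [-3.13894417 -0.77691473  1.51695026] want [0.51860037 0.0115225  0.111     ]
[-0.937, 0.039, 0.939, 0.0, 0.008, -0.003]
```

Request:
move_arm:
  targets:
    - [1,-0.3,0.04,0.3,0,0,0]
    - [1,-0.6,0.04,0.6,0,0,0]
    - [1,-0.87,0.04,0.87,0,0,0]
    - [1,-0.94,0.04,0.94,0,0,0]
    - [1,-0.94,0.04,0.94,0,0,0]
    - [-1,-0.94,0.04,0.94,0,0,0]
    - [-1,-0.94,0.04,0.94,0,0,0]
    - [-1,-0.94,0.04,0.94,0,0,0]
    - [-1,-0.94,0.04,0.94,0,0,0]
    - [-1,-0.94,0.04,0.94,0,0,0]
    - [-1,-0.94,0.04,0.94,0,0,0]
  grip_force: 20

```text
time_s: 43.45
ee_pos: [0.5191, 0.0119, 0.0429]
eef_rot: [3.141, -0.78, 1.52]
force: [-0.9, -0.8, 2.7]
grip_width: 0.0597
grip_force: 20.0
```

Request:
move_arm:
  targets:
    - [-1,0.41,0,-0.41,0,0,0]
    - [-1,0.95,0,-0.44,0,0,0]
    - [-1,0.95,0,-0.44,0,-0.14,0]
    - [-1,0.95,0,-0.44,0,-0.28,0]
    - [-1,0.95,0,-0.44,0,-0.42,0]
    - [-1,0.95,0,-0.44,0,-0.56,0]
    - [-1,0.95,0,-0.44,0,-0.7,0]
    - [-1,0.95,0,-0.44,0,-0.84,0]
    - [-1,0.95,0,-0.44,0,-0.98,0]
    - [-1,0.95,0,-0.44,0,-1.12,0]
    - [-1,0.95,0,-0.44,0,-1.26,0]
    - [-1,0.95,0,-0.44,0,-1.4,0]

```text
time_s: 44.65
ee_pos: [0.5204, 0.0305, 0.0925]
eef_rot: [3.138, 0.626, 1.518]
force: [-0.8, -0.2, 0.2]
grip_width: 0.0595
grip_force: 20.0
```

```bash
python3 - <<'E'
from h import *
o=ctrl.get_obs(); print(o["ee_pos"],o["eef_rot"],o["grip_width"])
rows([cr(16,65,50),cr(17,29,50)])
E
```

```text
[0.52035485 0.03053616 0.09247786] [3.13827461 0.62557375 1.51841093] 0.05946679206868654
[0.376, -0.017, 0.011, 0.002, -0.247, -0.002]
[0.814, -0.019, 0.583, 0.002, -0.247, -0.002]
```

Request:
move_arm:
  targets:
    - [-1,0.2,-0.02,0.02,0,-0.12,0]
    - [-1,0.38,-0.02,0.02,0,-0.25,0]
    - [-1,0.6,-0.02,0.3,0,-0.25,0]
    - [-1,0.78,-0.02,0.53,0,-0.25,0]
    - [-1,0.82,-0.02,0.59,0,-0.25,0]
    - [-1,0.82,-0.02,0.59,0,-0.25,0]
    - [-1,0.82,-0.02,0.59,0,-0.25,0]

```text
time_s: 45.35
ee_pos: [0.5201, 0.0461, 0.0447]
eef_rot: [3.14, 0.869, 1.517]
force: [-0.4, -0.2, -0.2]
grip_width: 0.0595
grip_force: 20.0
```

Request:
move_arm:
  targets:
    - [1,0,0,0,0,0,0]
    - [1,0,0,0,0,0,0]
    - [1,0,0,0,0,0,0]
    - [1,0,0,0,0,0,0]
    - [1,0,0,0,0,0,0]
    - [1,0,0,0,0,0,0]
    - [1,0,0,-0.5,0,0,0]
    - [1,0,0,-1.2,0,0,0]
    - [1,0,0,-1.5,0,0,0]
    - [1,0,0,-1.5,0,0,0]

```text
time_s: 46.35
ee_pos: [0.5232, 0.1049, 0.0931]
eef_rot: [3.138, 0.869, 1.519]
force: [0.1, -1.5, 0.0]
grip_width: 0.0943
grip_force: 0.0
```

Request:
move_arm:
  targets:
    - [1,-0.8,0,-0.3,0,0.14,0]
    - [1,-1.18,0,0.3,0,0.28,0]
    - [1,-1.18,0,0.65,0,1.57,0]
    - [1,-1.18,0,0.65,0,1.57,0]
    - [1,-1.18,0,0.65,0,1.57,0]
    - [1,-1.18,0,0.65,0,1.57,0]
    - [1,-1.18,0,0.65,0,1.57,0]
    - [1,-1.18,0,0.65,0,1.57,0]
    - [1,-1.18,0,0.65,0,1.57,0]
    - [1,-1.18,0,0.65,0,1.57,0]
    - [1,-1.18,0,0.65,0,1.57,0]
    - [1,-1.18,0,0.65,0,1.57,0]

```text
time_s: 47.55
ee_pos: [0.5183, 0.039, 0.114]
eef_rot: [-3.135, -0.701, 1.511]
force: [0.1, 0.3, 0.6]
grip_width: 0.0939
grip_force: 0.0
```

```bash
python3 - <<'E'
from h import *
o=ctrl.get_obs(); print(o["ee_pos"],o["eef_rot"],"want",cr(11,100,-40)[0])
tilted(sv="w21")
rows([cr(10,33,-40)])
E
```

```text
[0.51831428 0.03898276 0.11400048] [-3.13527394 -0.70139057  1.51107666] want [0.52004977 0.04048625 0.116     ]
0.75 [257. 271.] w,z,u mm [17.5 33.   0.3] n [-0.03 -0.58  0.81]
[-0.863, 0.024, 1.01, 0.0, 0.001, -0.003]
```

Request:
move_arm:
  targets:
    - [1,-0.3,0.03,0.4,0,0,0]
    - [1,-0.6,0.03,0.75,0,0,0]
    - [1,-0.85,0.03,0.95,0,0,0]
    - [1,-0.89,0.03,1.01,0,0,0]
    - [1,-0.89,0.03,1.01,0,0,0]
    - [-1,-0.89,0.03,1.01,0,0,0]
    - [-1,-0.89,0.03,1.01,0,0,0]
    - [-1,-0.89,0.03,1.01,0,0,0]
    - [-1,-0.89,0.03,1.01,0,0,0]
    - [-1,-0.89,0.03,1.01,0,0,0]
    - [-1,-0.89,0.03,1.01,0,0,0]

```text
time_s: 48.75
ee_pos: [0.521, 0.0393, 0.0493]
eef_rot: [3.141, -0.7, 1.52]
force: [-1.1, -1.0, 2.9]
grip_width: 0.0593
grip_force: 20.0
```

Request:
move_arm:
  targets:
    - [-1,0.4,0,-0.48,0,0,0]
    - [-1,0.85,0,-1.02,0,0,0]
    - [-1,0.98,0,-1.17,0,-0.7,0]
    - [-1,0.98,0,-1.17,0,-0.7,0]
    - [-1,0.98,0,-1.17,0,-0.7,0]
    - [-1,0.98,0,-1.17,0,-0.7,0]
    - [-1,0.98,0,-1.17,0,-0.7,0]
    - [-1,0.98,0,-1.17,0,-0.7,0]
    - [-1,0.98,0,-1.17,0,-0.7,0]

```text
time_s: 49.65
ee_pos: [0.5206, 0.0396, 0.1252]
eef_rot: [-3.141, -0.003, 1.521]
force: [-0.6, -0.3, -0.6]
grip_width: 0.0594
grip_force: 20.0
```

```bash
python3 - <<'E'
from h import *
o=ctrl.get_obs(); print(o["ee_pos"],o["eef_rot"],o["grip_width"],o["time_s"])
c=cam("wrist"); im,d=ctrl.camera("wrist"); save("w22",im); print(held(c,im))
p=ring([.5523,-.26,.1357],"near_mid"); print(p)
rows([((*p,.085),rot(np.pi/2+.136))])
E
```

```text
[0.52064032 0.03956864 0.12517909] [-3.14086201e+00 -2.66512039e-03  1.52071827e+00] 0.059380114780309357 49.65
(array([0.52071087, 0.0401493 ]), np.float32(0.030025002))
[ 0.50771369 -0.26608778]
[-6.108, 0.055, 0.786, -0.001, -0.003, -0.187]
```

Request:
move_arm:
  targets:
    - [-1,-1,0,-0.2,0,0,-0.1]
    - [-1,-2,0,-0.2,0,0,-0.19]
    - [-1,-3,0,-0.2,0,0,-0.19]
    - [-1,-4,0,0,0,0,-0.19]
    - [-1,-5,0.05,0.4,0,0,-0.19]
    - [-1,-6.1,0.05,0.79,0,0,-0.19]
    - [-1,-6.1,0.05,0.79,0,0,-0.19]
    - [-1,-6.1,0.05,0.79,0,0,-0.19]
    - [-1,-6.1,0.05,0.79,0,0,-0.19]
    - [-1,-6.1,0.05,0.79,0,0,-0.19]
    - [-1,-6.1,0.05,0.79,0,0,-0.19]

```text
time_s: 50.8
ee_pos: [0.5083, -0.2645, 0.0866]
eef_rot: [3.141, 0.0, 1.711]
force: [-0.6, -0.1, 0.8]
grip_width: 0.059
grip_force: 20.0
```

```bash
python3 - <<'E'
from h import *
c=cam("wrist"); im,d=ctrl.camera("wrist"); save("w23",im); print(held(c,im),fit_tray(c,im,[.5523,-.26,.136])[:2])
o=ctrl.get_obs(); print(o["ee_pos"],o["eef_rot"])
rows([((.5077,-.2660,.026),rot(np.pi/2+.136))])
E
```

```text
(array([ 0.50906203, -0.26496844]), np.float32(0.029200003)) (array([ 0.55141767, -0.25898705,  0.14004263]), np.float64(-132.0269317626953))
[ 0.50824953 -0.26465594  0.08649798] [3.14082099e+00 3.35838771e-04 1.71122006e+00]
[-0.025, -0.016, 1.21, 0.001, 0.0, 0.004]
```

Request:
move_arm:
  targets:
    - [-1,-0.02,-0.02,0.5,0,0,0]
    - [-1,-0.02,-0.02,0.9,0,0,0]
    - [-1,-0.02,-0.02,1.15,0,0,0]
    - [-1,-0.02,-0.02,1.21,0,0,0]
    - [-1,-0.02,-0.02,1.21,0,0,0]
    - [-1,-0.02,-0.02,1.22,0,0,0]
    - [0.45,-0.02,-0.02,1.22,0,0,0]
    - [0.45,-0.02,-0.02,1.22,0,0,0]
    - [0.45,-0.02,-0.02,1.22,0,0,0]
    - [0.45,-0.02,-0.02,0.5,0,0,0]
    - [0.45,-0.02,-0.02,-1,0,0,0]
    - [0.45,-0.02,-0.02,-2,0,0,0]

```text
time_s: 52.05
ee_pos: [0.5066, -0.2665, 0.1624]
eef_rot: [-3.141, -0.001, 1.71]
force: [0.4, -0.4, 1.2]
grip_width: 0.0684
grip_force: 0.0
```

Request:
move_arm:
  targets:
    - [0.45,-1,-1,-1,0,0,0]
    - [0.45,-1.5,-2.6,-1.8,0,0,0]
    - [0.45,-1.5,-2.6,-1.8,0,0,0]
    - [0.45,-1.5,-2.6,-1.8,0,0,0]
    - [0.45,-1.5,-2.6,-1.8,0,0,0]

```text
time_s: 52.55
ee_pos: [0.3871, -0.3608, 0.2532]
eef_rot: [3.14, 0.003, 1.707]
force: [0.9, 0.3, -0.9]
grip_width: 0.0682
grip_force: 0.0
```

```bash
python3 - <<'E'
from h import *
o=ctrl.get_obs(); print(o["ee_pos"],o["eef_rot"])
c,im,d,o=dishes(z=.018,save_as="w24"); tilted()
s=fit_tray(c,im,[.5525,-.2603,.136])[0]; print(s,{k:np.round(ring(s,k),4).tolist() for k in Q6})
im,_=ctrl.camera("top")
c=cam("top")
for r in ctrl.cut_out("top","dish_1"): print(r["score"],at_z(c,r["point"],.018))
save("top9",im[150:290,80:440])
E
```

```text
[ 0.38706311 -0.36079025  0.25318314] [3.13964261 0.0032253  1.70665002]
dish 0.97 [423. 181.] xy [ 0.608  -0.3429] r 0.0327 h 0.0212
dish 0.96 [358. 114.] xy [ 0.5065 -0.2656] r 0.0307 h 0.0211
dish 0.93 [437.  32.] xy [ 0.5832 -0.1643] r 0.0324 h 0.0212
dish 0.61 [432. 109.] xy [ 0.5942 -0.255 ] r 0.0313 h 0.0231
0.82 [432. 114.] w,z,u mm [-279.7    3.9   88.2] n [-0.07  0.    1.  ]
0.81 [357. 115.] w,z,u mm [-295.8    4.1    0.7] n [-0.06 -0.01  1.  ]
0.63 [439.  34.] w,z,u mm [-191.7    3.8   71.9] n [-0.07 -0.04  1.  ]
[ 0.55111014 -0.25956355  0.13664244] {'far_left': [0.5834, -0.1643], 'far_mid': [0.5957, -0.2534], 'far_right': [0.608, -0.3426], 'near_left': [0.4943, -0.1765], 'near_mid': [0.5065, -0.2657], 'near_right': [0.5188, -0.3549]}
0.88 [ 0.58342624 -0.16483554  0.018     ]
0.69 [ 0.51086633 -0.26574076  0.018     ]
0.68 [ 0.60935442 -0.34602765  0.018     ]
0.53 [ 0.59025839 -0.26436838  0.018     ]
```

View pics/w24.png

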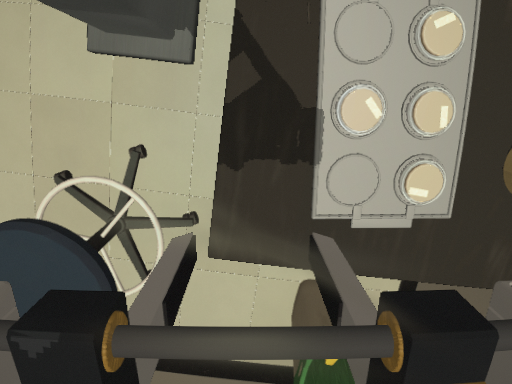

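All four dishes lie label up in their rings. The top camera's far_mid reading was about 1 cm off, so I'll check that and then hand in.

```bash
python3 - <<'E'
from h import *
c,im,d,o=dishes(z=.018)
im,_=ctrl.camera("top"); c=cam("top")
for r in ctrl.cut_out("top","dish_1"): print(round(r["score"],2),at_z(c,r["point"],.018),r["region"].sum())
E
```

```text
dish 0.96 [359. 113.] xy [ 0.5061 -0.2658] r 0.0312 h 0.0204
dish 0.85 [439.  32.] xy [ 0.5835 -0.1652] r 0.0317 h 0.021
dish 0.79 [421. 183.] xy [ 0.6073 -0.3419] r 0.0322 h 0.0215
dish 0.57 [429. 114.] xy [ 0.5954 -0.2554] r 0.0322 h 0.0219
dish 0.38 [383. 103.] xy [ 0.5498 -0.2625] r 0.1657 h 0.0166
0.85 [ 0.5918346  -0.25460012  0.018     ] 305
0.74 [ 0.51029336 -0.2647772   0.018     ] 318
0.74 [ 0.61043866 -0.35114547  0.018     ] 319
0.58 [ 0.58784846 -0.16206694  0.018     ] 302
```

The 1 cm was noise in the top camera, and the wrist camera agrees on every place. Handing in.

```bash
python3 -c "
from station import ctrl
print(ctrl.hand_in())"
```

```text
the job is handed in; nothing more can be done
None
```

I handed the job in with all four dishes present lying upside down and flat in their own rings: the far row is full and the fourth is in near_mid. I did not touch the vial or the timer, the clock stood at about 53 s, and `hand_in()` returned no verdict.

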